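Fluxed board into the fume box

ROBOT

A 6-joint arm with a two-finger parallel gripper is mounted at the origin on a cart in front of the work surface, level with it; the furniture and walls round the work are solid. World frame = base frame: x ahead of the robot, y to its left, z up, the work surface at z = 0. Lengths are in m, angles in rad, forces in N, time in s.
With the tool pointing down it reaches from about 0.275 to 1 m from the base axis. Payload 8.4 kg.
Tool frame: the origin (TCP) lies on the mounting face of the last link; the fingertips stand 173 mm ahead of it and the grasp point (between the pads) lies 155 mm ahead of it; z points along the fingers, y is the line along which they close (so a half turn about z gives the same grasp; the last joint's range is limited). The gripper opens to 85 mm and grips with 20 to 120 N. Pads are 22 mm wide; open, the fingers measure 114 mm over their backs; the gripper's body (76 mm by 85 mm) begins 54 mm behind the grasp point. The pads swing forward as they close: fully open they stand 13 mm farther back than shut.
Start: joints at [1.347, 0.353, 1.633, -0, 1.155, -0.002], TCP at [0.137, 0.61, 0.405] pointing down, gripper open.
Joint ranges: [-2.63, 2.63], [-0.92, 2.1], [0.06, 2.66], [-1.3, 4.44], [0, 2.69], [-3.02, 3.02]. Speed limits (rad/s): [2.22, 2.22, 2.79, 3.14, 3.14, 3.14].

INTERFACE

Orientations are given as a unit quaternion [x, y, z, w].
In Python, from bench import * gives the robot as it stands.
- The arm moves only by the tool send_rows, never from a script. Its argument "commands" is a list of rows, each an object with "delta_pos": the shift along the tool's x, y, z in m, a list of three; "turn": the turn, a rotation vector about the tool's x, y, z in rad, a list of three. In form: [{"delta_pos": [x, y, z], "turn": [rx, ry, rz]}, ...]. A call has 1 to 5 rows; each row shifts and turns the commanded pose from where the row before left it, along the tool's axes as they then stand; what a row does not reach is not made up. A row lasts 1/12 s, in which the tool goes at most 41.7 mm and 7.16 degrees, less where a joint would pass 70% of its speed; a pose out of reach is approached as far as the arm can. A call with a gripper value outside its range is refused whole. "hand" is the finger opening in m, from 0 to 0.0854, set as the call begins (left out, the last holds). The fingers move at their own pace and stop on an object; "grip_force" is the grip in N (left out, the last holds). Time passes only in rows, so rows that do not move let the fingers close. It gives the time, the measured TCP pose, the force, the opening and the grip force at its end, in the units of the state.
- observe(): the state, without advancing time (a new reading comes with each control period).
- get_image(name): name is "scene" or "top" or "wrist"; returns (picture, depth): 400x640x3 uint8, red, green, blue; 400x640 float32, m along the optical axis (not along the pixel's ray), 0 where there is no reading.
- camera_model(name): a dict with "intrinsics" (3x3 intrinsics, pixels), "k1" (the pictures are not rectified: a ray, as slopes to the right and down, at radius r is drawn at 1 + k1 r^2 times it, then the intrinsics apply), "eye" and "rotation" of the camera in the world; the wrist camera has in their place "T_tool_cam" (4x4, takes a point from camera to tool coordinates, whose origin is the TCP and whose axes are the flange's). Camera axes: x right, y up, looking along -z (the intrinsics and any distortion apply to the point x, -y, -z); pixel columns grow to the right and rows downward; lengths in m; the calibration is good to about 2 mm. A picture is of the moment at which its call begins: read the wrist's pose just before it. camera_model takes no time and is no camera call.
- sign_off(): hands the job in; it is judged then, once.
The state is a dict: "time_s": time; "q": joint angles; "qvel": joint speeds; "joint_efforts": joint torques, N m; "tool_pos": TCP position; "orientation": TCP orientation; "force": force on the tool from outside, world axes, zero at the start; "wrist_torque": the same for the moment, N m; "width": finger opening in m; "finger_force": force on a finger pad.
Only numpy, scipy, OpenCV 4.12 (cv2) and the standard library are available. Lean on these libraries where they do the work, as an engineer would, in place of code of your own. Each camera call takes 0.05 s, during which the arm holds its last target. There are 200 camera calls.

TASK

The smaller of the two loose circuit boards has been fluxed and goes into the clear fume box for soldering. Screw the cap of the flux jar fully shut, and start the extractor by pressing its button all the way in before you open the box. Raise the sash by pushing up under its lip until the lip's underside is level with the pointer clipped to the right-hand post, then lay the smaller board flat on the middle of the tile inside, leaving the sash at the mark and the larger board where it was.

Things in the scene. Friction and masses are not known exactly. Their poses are not given: they have to be found in the camera images.
- sash_lip (a point): Middle of the front lower edge of the lip along the foot of the sash (clear window in an aluminium frame, 205 mm tall, in the box's front). Lip 200 mm wide, 8 mm thick, reaches 28 mm forward of the sash plane. Axes as fume_front. Starts 115 to 150 mm above the bench. Balanced by weights in the posts: moves only up or down, with about 3 N of friction, and stays where left.
- sash (a joint): Height of the sash above its lowest position, m; grows as it rises; 0 = lip's underside 105 mm above the bench, upper stop at 0.242.
- height_mark (a point): Tip of the dark pointer of the clip on the front of the box's right-hand post; the lip's underside is to be level with it. Set 300 to 335 mm above the bench, differently each time; its clip stays put.
- fume_front (a point): Middle of the front of the fume box, at bench level, in the sash plane. x = straight into the box, y = its left, z up. Box on a low base frame (14 mm in front of this plane, 45 mm high): floor top 51 mm above the bench, 260 mm wide inside, 200 mm deep, clear sides and roof (365 mm high). Posts 590 mm tall at y = +-130 to 156 mm, x = -20 to +20 mm. The way in is below the lip.
- tile_top (a point): Centre of the top of the white soldering tile on the floor of the fume box: 125 mm (x, into the box) by 140 mm (y), top 59 mm above the bench, its centre 86 mm behind the sash plane. Axes as fume_front.
- button_top (a point): Centre of the white cap (22 mm across) of the extractor's push button, square on the sloping face of a small grey switch box (48 mm wide, 60 mm high) on the bench, 68 mm to the right of the outer side of the fume box's right post. z = out of the button, 45 degrees up toward the front. Push against z, 5 mm, about 5 N; it stays in. The cap stands 16 mm proud of the face.
- extractor_button (a joint): Travel of the extractor's button, m: 0 = out (off), 0.005 = fully in (on).
- cap_top (a point): Centre of the top of the flux jar's black ribbed cap: 40 mm across, 22 mm high, top 102 mm above the bench. The amber jar (49 mm across, shoulder 58 to 68 mm high, neck 34 mm across) is clamped in a heavy round stand, 86 mm across, that does not move. The cap turns on the spot and does not come off.
- flux_cap (a joint): Angle of the cap from fully shut, rad: 0 = shut, at a firm stop; grows anticlockwise seen from above. Starts 1.1 to 2.2 open; turn it clockwise. Turning takes about 0.06 N m.
- small_board: The smaller loose circuit board, 57 x 75 mm, 18 mm high with its parts (solid 12 mm high for the fingers), 50 g. Origin: centre of its underside; x across its 57 mm width, y along its 75 mm length, z up. Take it by the long edges. It lies left of the fume box, in front of the microscope, beyond the flux jar.
- large_board: The larger loose circuit board, 68 x 105 mm, 18 mm high, on the bench to the right of the fume box's front, to be left alone; a tall open carton stands to its right, beside where the arm starts. Origin: centre of its underside; y along its length.

How it is judged:
On the way, in this order (a step that is already met when the one before it is completed fails the run):
1. the extractor's button is pressed fully in while the sash is still low (value of joint extractor_button above 0.004 m and value of joint sash below 0.08 m), for 0.1 s.
2. the sash stands with its lip level with the pointer (z of sash_lip in the frame of height_mark between -0.01 and 0.01 m), for 0.3 s.
3. the smaller board lies on the tile (horizontal distance between small_board and tile_top below 0.025 m and z of small_board in the frame of tile_top between -0.004 and 0.006 m and angle between small_board's own z axis and vertical below 0.1 rad), for 0.2 s.
At the end, for the whole second after the job is handed in: The sash lip is within 10 mm of the height of the pointer, the smaller board lies flat (within 0.1 rad) on the tile with its centre within 25 mm of the tile's centre, the flux cap is within 0.12 rad of its stop, the extractor's button is in (over 4 mm), and all is at rest (all of step 2 and all of step 3 and value of joint flux_cap below 0.12 rad and value of joint extractor_button above 0.004 m and linear speed of small_board below 0.02 m/s and velocity of joint sash between -0.01 and 0.01 m/s); the robot touches nothing.
It fails at once if the larger board is moved more than 30 mm (distance of large_board from where it was at the start of the episode above 0.03 m).
It also fails if it takes over 72 s, if anything falls off the work surface, if the arm or the gripper's body presses on something with over 40 N, if the wrist force passes 120 N, or if a joint passes its speed limit or range.

## Working session

There is one attempt and no reset: what is moved stays moved. The work goes in short steps, Python scripts to look and compute and a tool call to move; the robot and the scene stay as the last step left them, time stands still between calls to the robot, and variables do not carry over. Pictures are saved under pics/ and viewed, at most 13 in all, crops included, and the job is handed in when it is done.

Besides the shell and the picture viewer there is one more tool, called in YAML: its name, and indented under it one key for each argument. send_rows: Moves the arm, as the interface text tells. Its arguments: {"type":"object","properties":{"commands":{"type":"array"},"hand":{"type":"number"},"grip_force":{"type":"number"}},"required":["commands"]}

```bash
ls; mkdir -p pics
python3 - <<'E'
from bench import *
import cv2,numpy as np
print(observe())
for n in ("scene","top"):
    p,d=get_image(n); cv2.imwrite(f"pics/{n}0.png",p[:,:,::-1]); np.savez(f"{n}0.npz",p=p,d=d); print(n,camera_model(n))
print(camera_model("wrist"))
E
```

```text
pics
{'time_s': 0.0, 'q': array([ 1.34659338e+00,  3.53682808e-01,  1.63413682e+00, -8.85735958e-06,
        1.15519907e+00, -2.40629853e-03]), 'qvel': array([-3.55790618e-04,  3.43572831e-04,  7.21642369e-04,  4.46569493e-05,
        5.86588148e-04,  1.12059593e-03]), 'joint_efforts': array([ 1.26798572e-03, -6.05269575e+01, -3.42061508e+01,  6.07464312e-05,
        9.59143013e-03, -8.84466772e-06]), 'tool_pos': array([0.13744264, 0.60946212, 0.40393871]), 'orientation': array([ 1.10669341e-01,  9.93857026e-01, -7.08908852e-04, -7.65915950e-05]), 'force': array([-0.1500048,  0.3269135,  0.8655075]), 'wrist_torque': array([-0.00617874, -0.03508267,  0.00354266]), 'finger_force': 0.0, 'width': 0.08554182213472415}
scene {'intrinsics': array([[432.51389791,   0.        , 310.95303983],
       [  0.        , 432.51389791, 202.05441456],
       [  0.        ,   0.        ,   1.        ]]), 'k1': 0.007436685106840258, 'eye': array([-0.00756331, -0.9799923 ,  1.13923149]), 'rotation': array([ 0.41433468, -0.10999892, -0.22787197,  0.87424332])}
top {'intrinsics': array([[441.54911435,   0.        , 325.46591917],
       [  0.        , 441.54911435, 200.04507231],
       [  0.        ,   0.        ,   1.        ]]), 'k1': -0.11905839046500266, 'eye': array([0.38027737, 0.03137471, 1.47926877]), 'rotation': array([ 0.03490269, -0.04898258, -0.69705266,  0.71449289])}
{'intrinsics': array([[302.48421287,   0.        , 321.44403226],
       [  0.        , 302.48421287, 199.57346256],
       [  0.        ,   0.        ,   1.        ]]), 'k1': -0.039897190639459616, 'T_tool_cam': array([[-3.96907606e-04,  9.64115893e-01,  2.65481427e-01,
         6.72807482e-02],
       [ 9.99998316e-01, -9.30009092e-05,  1.83278581e-03,
        -7.85567772e-04],
       [ 1.79170794e-03,  2.65481707e-01, -9.64114232e-01,
         3.07660423e-02],
       [ 0.00000000e+00,  0.00000000e+00,  0.00000000e+00,
         1.00000000e+00]])}
```

View pics/scene0.png

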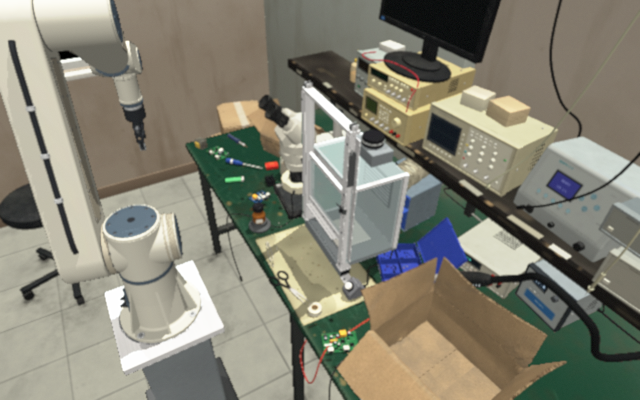

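View pics/top0.png

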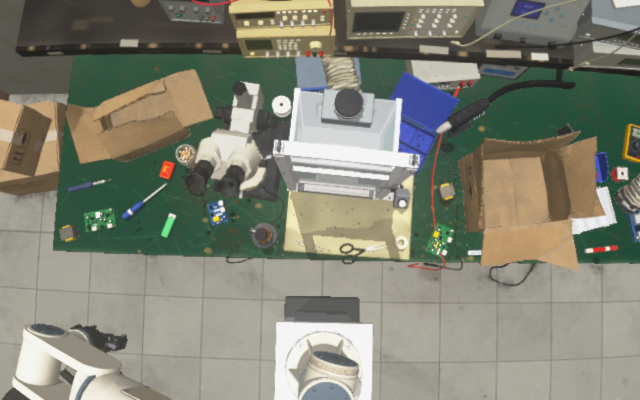

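Scene and top views: jar at top-view pixel (263,235), small (blue) board at (219,212), large board at (440,240), switch box at (402,198), sash lip near (338,190).

```bash
cat > h.py <<'E'
from bench import *
import cv2,numpy as np
from scipy.spatial.transform import Rotation as R
def cam(n,st=None):
    m=camera_model(n)
    if n=="wrist":
        T=np.eye(4);T[:3,:3]=R.from_quat(st["orientation"]).as_matrix();T[:3,3]=st["tool_pos"]
        T=T@m["T_tool_cam"]; return m["intrinsics"],m["k1"],T[:3,3],T[:3,:3]
    q=np.array(m["rotation"]); return m["intrinsics"],m["k1"],np.array(m["eye"]),(R.from_quat(q).as_matrix() if q.size==4 else q)
def ray(C,uv):
    K,k,e,M=C; uv=np.atleast_2d(np.float64(uv))
    n=cv2.undistortPoints(uv[:,None],K,np.array([k,0,0,0.]))[:,0]
    return np.c_[n[:,0],-n[:,1],-np.ones(len(n))]@M.T
def onz(C,uv,z):
    r=ray(C,uv); return C[2]+r*((z-C[2][2])/r[:,2])[:,None]
def atd(C,uv,d): return C[2]+ray(C,uv)*np.atleast_1d(d)[:,None]
def proj(C,P):
    K,k,e,M=C; c=(np.atleast_2d(P)-e)@M; s=np.c_[c[:,0],-c[:,1]]/-c[:,2:3]
    s=s*(1+k*(s**2).sum(1,keepdims=True)); return s@K[:2,:2].T+K[:2,2]
E
python3 - <<'E'
from h import *
C=cam("top");S=cam("scene")
f=np.load("top0.npz")
for n,uv,z in [("jar",(263,229),.102),("small",(219,212),.01),("large",(440,240),.01),("btn",(402,198),.06),("lip L",(300,186),.13),("lip R",(377,195),.13)]:
    u,v=uv; print(n,onz(C,uv,z).round(3),atd(C,uv,f["d"][v,u]).round(3))
p=f["p"][130:280,180:460]; cv2.imwrite("pics/t1.png",cv2.resize(p,None,fx=2.85,fy=2.85,interpolation=cv2.INTER_CUBIC)[:,:,::-1])
p=np.load("scene0.npz")["p"][75:310,200:420]; cv2.imwrite("pics/s1.png",cv2.resize(p,None,fx=2.5,fy=2.5,interpolation=cv2.INTER_CUBIC)[:,:,::-1])
E
```

```text
jar [[0.449 0.198 0.102]] [[0.449 0.198 0.104]]
small [[0.506 0.36  0.01 ]] [[0.507 0.361 0.003]]
large [[ 0.431 -0.384  0.01 ]] [[ 0.431 -0.385  0.009]]
btn [[ 0.563 -0.245  0.06 ]] [[ 0.563 -0.244  0.061]]
lip L [[0.583 0.086 0.13 ]] [[0.595 0.089 0.051]]
lip R [[ 0.561 -0.153  0.13 ]] [[ 0.565 -0.156  0.106]]
```

View pics/t1.png

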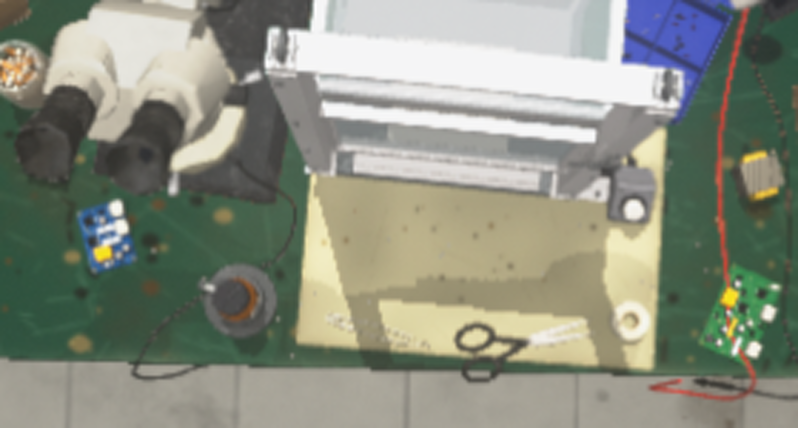

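View pics/s1.png

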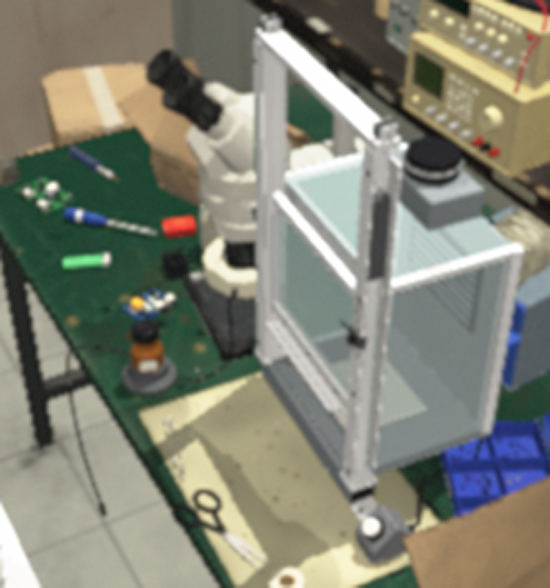

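Run:
```python
from h import *
def cloud(n):
    f=np.load(n+"0.npz");d=f["d"];v,u=np.nonzero(d>0);P=atd(cam(n),np.c_[u,v],d[v,u]);return P,f["p"][v,u].astype(int),np.c_[u,v]
T,Tc,Tu=cloud("top");S,Sc,Su=cloud("scene")
m=(T[:,2]>.57)&(T[:,2]<.62)&(abs(T[:,1])<.3)&(T[:,0]>.4)&(T[:,0]<.9)
r=cv2.minAreaRect(T[m][:,:2].astype(np.float32));print("posttop",m.sum(),r,T[m][:,2].mean())
print(cv2.boxPoints(r))
# lip depth: points z .1-.16 
for n,P,c,u in(("top",T,Tc,Tu),("scene",S,Sc,Su)):
    m=(P[:,2]>.11)&(P[:,2]<.17)&(P[:,1]>-.12)&(P[:,1]<.14)&(P[:,0]>.5)&(P[:,0]<.66)
    print(n,"lip",m.sum(),np.percentile(P[m],[2,50,98],axis=0).round(3).tolist() if m.any() else 0)
    m=(P[:,2]>.03)&(P[:,2]<.09)&(P[:,1]>-.3)&(P[:,1]<-.2)&(P[:,0]>.5)&(P[:,0]<.62)&(c.min(1)>200)
    print(n,"btn",m.sum(),P[m].mean(0).round(3),u[m].mean(0))
    m=(P[:,2]>.095)&(P[:,2]<.11)&(abs(P[:,1]-.2)<.05)&(abs(P[:,0]-.449)<.05)
    print(n,"cap",m.sum(),P[m].mean(0).round(3), cv2.minEnclosingCircle(P[m][:,:2].astype(np.float32)) )
    m=(abs(P[:,1]-.36)<.07)&(abs(P[:,0]-.506)<.07)&((c[:,2]>c[:,1]+25)&(c[:,2]>c[:,0]+30)|(c.min(1)>150)|(c[:,0]>c[:,2]+70))&(P[:,2]<.04)
    print(n,"brd",m.sum(),P[m].mean(0).round(3),cv2.minAreaRect(P[m][:,:2].astype(np.float32)))
    # mark: dark points near right post front
    m=(P[:,2]>.27)&(P[:,2]<.37)&(P[:,1]>-.2)&(P[:,1]<-.08)&(P[:,0]>.5)&(P[:,0]<.64)&(c.max(1)<70)
    print(n,"mark",m.sum(),np.c_[P[m].round(3),u[m]][:40].tolist())
```

```text
posttop 1899 ((0.5878094434738159, -0.0256422758102417), (0.3058246672153473, 0.030791250988841057), 85.77655792236328) 0.5737275039671633
[[ 0.56119424 -0.17700553]
 [ 0.59190184 -0.17927319]
 [ 0.61442465  0.12572098]
 [ 0.58371705  0.12798864]]
top lip 625 [[0.556, -0.116, 0.14], [0.574, -0.013, 0.151], [0.59, 0.114, 0.169]]
top btn 30 [ 0.546 -0.246  0.053] [402.03333333 203.4       ]
top cap 127 [0.434 0.207 0.102] ((0.43486133217811584, 0.20781859755516052), 0.020530426874756813)
top brd 264 [0.507 0.367 0.007] ((0.5066360235214233, 0.36769524216651917), (0.07644294947385788, 0.055354904383420944), 15.659878730773926)
top mark 0 []
scene lip 506 [[0.554, -0.115, 0.121], [0.576, -0.004, 0.151], [0.591, 0.122, 0.169]]
scene btn 37 [ 0.546 -0.244  0.05 ] [347.75675676 284.75675676]
scene cap 68 [0.429 0.204 0.1  ] ((0.4306856095790863, 0.20684927701950073), 0.024238087236881256)
scene brd 559 [ 0.509  0.365 -0.656] ((0.51029372215271, 0.3604833781719208), (0.13166986405849457, 0.13831327855587006), 0.5115312337875366)
scene mark 20 [[0.552, -0.165, 0.313, 340.0, 208.0], [0.553, -0.169, 0.316, 341.0, 208.0], [0.553, -0.164, 0.308, 340.0, 209.0], [0.554, -0.169, 0.311, 341.0, 209.0], [0.555, -0.171, 0.312, 342.0, 209.0], [0.546, -0.169, 0.31, 339.0, 210.0], [0.549, -0.17, 0.31, 340.0, 210.0], [0.553, -0.17, 0.308, 341.0, 210.0], [0.553, -0.175, 0.312, 342.0, 210.0], [0.545, -0.172, 0.309, 339.0, 211.0], [0.548, -0.172, 0.308, 340.0, 211.0], [0.552, -0.171, 0.306, 341.0, 211.0], [0.553, -0.175, 0.308, 342.0, 211.0], [0.553, -0.181, 0.313, 343.0, 211.0], [0.556, -0.182, 0.312, 344.0, 211.0], [0.546, -0.175, 0.307, 340.0, 212.0], [0.551, -0.174, 0.304, 341.0, 212.0], [0.555, -0.174, 0.302, 342.0, 212.0], [0.554, -0.18, 0.308, 343.0, 212.0], [0.556, -0.182, 0.308, 344.0, 212.0]]
```

```bash
cat >> h.py <<'E'
def plan(pos,Rm,n=None):
    s=observe();R0=R.from_quat(s["orientation"]).as_matrix()
    rel=R0.T@Rm; w=R.from_matrix(rel).as_rotvec(); t=R0.T@(np.array(pos)-s["tool_pos"])
    n=n or int(max(np.ceil(np.linalg.norm(t)/.04),np.ceil(np.linalg.norm(w)/.12),1))
    # V(w) inverse -> screw twist
    th=np.linalg.norm(w)
    def V(w):
        th=np.linalg.norm(w);W=np.cross(np.eye(3),-w) if 0 else np.array([[0,-w[2],w[1]],[w[2],0,-w[0]],[-w[1],w[0],0]])
        return np.eye(3) if th<1e-6 else np.eye(3)+(1-np.cos(th))/th**2*W+(th-np.sin(th))/th**3*W@W
    v=np.linalg.solve(V(w),t); d=V(w/n)@(v/n)
    print("rows",n,"delta",d.round(4).tolist(),"turn",(w/n).round(4).tolist(), "tot",t.round(3),w.round(3),"t",round(s["time_s"],2),"q",np.round(s["q"],2))
def log():
    s=observe(); open("log.txt","a").write(repr([list(map(float,s["q"])),list(map(float,s["tool_pos"])),list(map(float,s["orientation"]))])+"\n"); return s
def down(az): # tool z down, tool y azimuth az
    y=np.array([np.cos(az),np.sin(az),0]);z=np.array([0,0,-1.]);return np.c_[np.cross(y,z),y,z]
E
python3 -c "
from h import *
log();plan([.433,.206,.36],down(1.644),15)"
```

```text
rows 15 delta [-0.022, -0.0252, 0.003] turn [-0.0001, -0.0, -0.0197] tot [-0.377 -0.329  0.044] [-0.001 -0.    -0.295] t 0.1 q [ 1.35  0.35  1.63  0.    1.16 -0.  ]
```

send_rows:
  commands:
    - {"delta_pos": [-0.022,-0.025,0.003],"turn": [0,0,-0.02]}
    - {"delta_pos": [-0.022,-0.025,0.003],"turn": [0,0,-0.02]}
    - {"delta_pos": [-0.022,-0.025,0.003],"turn": [0,0,-0.02]}
    - {"delta_pos": [-0.022,-0.025,0.003],"turn": [0,0,-0.02]}
    - {"delta_pos": [-0.022,-0.025,0.003],"turn": [0,0,-0.02]}

```text
time_s: 0.52
tool_pos: [0.2233, 0.4654, 0.3892]
orientation: [0.06, 0.998, -0.0, -0.0]
force: [0.5, -0.0, -0.3]
width: 0.0853
finger_force: 0.0
```

send_rows:
  commands:
    - {"delta_pos": [-0.022,-0.025,0.003],"turn": [0,0,-0.02]}
    - {"delta_pos": [-0.022,-0.025,0.003],"turn": [0,0,-0.02]}
    - {"delta_pos": [-0.022,-0.025,0.003],"turn": [0,0,-0.02]}
    - {"delta_pos": [-0.022,-0.025,0.003],"turn": [0,0,-0.02]}
    - {"delta_pos": [-0.022,-0.025,0.003],"turn": [0,0,-0.02]}

```text
time_s: 0.93
tool_pos: [0.3229, 0.3319, 0.3744]
orientation: [0.01, 1.0, -0.0, -0.0]
force: [-0.3, 0.7, 0.0]
width: 0.0856
finger_force: 0.0
```

send_rows:
  commands:
    - {"delta_pos": [-0.022,-0.025,0.003],"turn": [0,0,-0.02]}
    - {"delta_pos": [-0.022,-0.025,0.003],"turn": [0,0,-0.02]}
    - {"delta_pos": [-0.022,-0.025,0.003],"turn": [0,0,-0.02]}
    - {"delta_pos": [-0.022,-0.025,0.003],"turn": [0,0,-0.02]}
    - {"delta_pos": [-0.022,-0.025,0.003],"turn": [0,0,-0.02]}

```text
time_s: 1.35
tool_pos: [0.4353, 0.2089, 0.3595]
orientation: [-0.04, 0.999, -0.0, -0.0]
force: [0.9, 2.0, 0.5]
width: 0.0852
finger_force: 0.0
```

```bash
cat > wl.py <<'E'
from h import *
def look(name):
    s=log(); p,d=get_image("wrist"); cv2.imwrite(f"pics/{name}.png",p[:,:,::-1])
    v,u=np.nonzero(d>0);C=cam("wrist",s);return C,p,d,atd(C,np.c_[u,v],d[v,u]),p[v,u].astype(int),np.c_[u,v],s
E
python3 - <<'E'
from wl import *
C,p,d,P,c,u,s=look("w1")
print(s["time_s"],s["tool_pos"],s["q"].round(2))
m=(P[:,2]>.096)&(P[:,2]<.108)&(abs(P[:,1]-.2)<.05)&(abs(P[:,0]-.433)<.05)
print("cap",m.sum(),P[m].mean(0).round(4),cv2.minEnclosingCircle(P[m][:,:2].astype(np.float32)))
m=(abs(P[:,1]-.36)<.07)&(abs(P[:,0]-.506)<.07)&(P[:,2]>.008)&(P[:,2]<.03)
if m.sum()>20: print("brd",m.sum(),P[m].mean(0).round(3),cv2.minAreaRect(P[m][:,:2].astype(np.float32)))
plan([.433,.206,.245],down(1.644))
E
```

```text
1.35 [0.43531901 0.20892401 0.35946541] [ 0.44  0.19  1.98  0.    0.98 -1.21]
cap 2020 [0.4325 0.2076 0.1024] ((0.4339383542537689, 0.20769010484218597), 0.020836614072322845)
brd 1170 [0.53  0.337 0.019] ((0.5306355953216553, 0.3409130275249481), (0.04801507666707039, 0.1309274137020111), 55.80073547363281)
rows 3 delta [0.0019, 0.0001, 0.0381] turn [-0.0006, 0.0006, 0.0023] tot [0.006 0.    0.114] [-0.002  0.002  0.007] t 1.4 q [ 0.44  0.19  1.97 -0.    0.98 -1.21]
```

send_rows:
  commands:
    - {"delta_pos": [0.002,0.0005,0.029],"turn": [0,0,0]}
    - {"delta_pos": [0.002,0.0005,0.029],"turn": [0,0,0]}
    - {"delta_pos": [0.001,0.0005,0.029],"turn": [0,0,0]}
    - {"delta_pos": [0,0,0.027],"turn": [0,0,0]}
    - {"delta_pos": [0,0,0],"turn": [0,0,0]}

```text
time_s: 1.82
tool_pos: [0.4276, 0.2106, 0.2416]
orientation: [-0.039, 0.999, -0.002, -0.004]
force: [-1.8, -0.3, -0.4]
width: 0.0853
finger_force: 0.0
```

send_rows:
  commands:
    - {"delta_pos": [0,0,0],"turn": [0,0,0]}
    - {"delta_pos": [0,0,0],"turn": [0,0,0]}
    - {"delta_pos": [0,0,0],"turn": [0,0,0]}
    - {"delta_pos": [0,0,0],"turn": [0,0,0]}
    - {"delta_pos": [0,0,0],"turn": [0,0,0]}
  hand: 0.025
  grip_force: 30

```text
time_s: 2.23
tool_pos: [0.4303, 0.2096, 0.248]
orientation: [-0.041, 0.999, -0.002, 0.001]
force: [4.2, -26.8, 18.9]
width: 0.039
finger_force: 28.1
```

```bash
python3 -c "
from h import *
s=log();print(s)"
```

```text
{'time_s': 2.2333, 'q': array([ 0.45201214,  0.35255649,  2.06774877, -0.00808351,  0.72127568,
       -1.19432252]), 'qvel': array([-0.0044321 , -0.00214104,  0.0036592 ,  0.00944675, -0.00592659,
       -0.00107004]), 'joint_efforts': array([ 1.25653499e+01, -4.09554935e+01, -2.34526759e+01,  5.59828654e+00,
       -2.89316140e+00, -3.42003757e-02]), 'tool_pos': array([0.43031847, 0.20959934, 0.24803205]), 'orientation': array([-0.0407929 ,  0.99916406, -0.00244086,  0.00107961]), 'force': array([  4.15388664, -26.84072432,  18.93575156]), 'wrist_torque': array([-4.77878808, -0.69702595, -0.09454827]), 'finger_force': 28.0921970307827, 'width': 0.03897704993290845}
```

send_rows:
  commands:
    - {"delta_pos": [0,-0.002,-0.002],"turn": [0,0,0]}
    - {"delta_pos": [0,0,0],"turn": [0,0,0]}

```text
time_s: 2.4
tool_pos: [0.4303, 0.2087, 0.2484]
orientation: [-0.04, 0.999, -0.0, 0.001]
force: [6.6, -8.5, -11.1]
width: 0.0389
finger_force: 38.3
```

send_rows:
  commands:
    - {"delta_pos": [0,0,0],"turn": [0,0,0.08]}
    - {"delta_pos": [0,0,0],"turn": [0,0,0.1]}
    - {"delta_pos": [0,0,0],"turn": [0,0,0.1]}

```text
time_s: 2.65
tool_pos: [0.4304, 0.2094, 0.2485]
orientation: [0.103, 0.995, 0.0, 0.001]
force: [4.9, 0.1, -13.7]
width: 0.0385
finger_force: 38.2
```

```bash
python3 -c "
from h import *
s=log();print(s['q'][5],s['tool_pos'],s['force'],s['wrist_torque'],s['width'])"
```

```text
-0.9135982722572644 [0.43037438 0.20942509 0.2484727 ] [  4.9350826    0.07945556 -13.67650706] [-0.46522794 -0.73295464  0.14679691] 0.03852652909988211
```

send_rows:
  commands:
    - {"delta_pos": [-0.001,0,0],"turn": [0,0,0.11]}
    - {"delta_pos": [-0.001,0,0],"turn": [0,0,0.11]}
    - {"delta_pos": [0,0,0],"turn": [0,0,0.11]}
    - {"delta_pos": [0,0,0],"turn": [0,0,0.11]}
    - {"delta_pos": [0,0,0],"turn": [0,0,0.11]}

```text
time_s: 3.07
tool_pos: [0.4316, 0.2105, 0.2485]
orientation: [0.37, 0.929, 0.002, -0.0]
force: [-2.0, 15.8, -13.8]
width: 0.0385
finger_force: 38.2
```

```bash
python3 -c "
from h import *
s=log();print(s['q'][5],s['tool_pos'],s['force'],s['wrist_torque'],s['width'])"
```

```text
-0.3657181234662446 [0.43158619 0.2104678  0.2484906 ] [ -2.03000925  15.83682982 -13.78352552] [2.1745256  0.54524326 0.09770738] 0.038520972799993315
```

send_rows:
  commands:
    - {"delta_pos": [0,0,0],"turn": [0,0,0.11]}
    - {"delta_pos": [0,0,0],"turn": [0,0,0.11]}
    - {"delta_pos": [0,0,0],"turn": [0,0,0.11]}
    - {"delta_pos": [0,0,0],"turn": [0,0,0.11]}

```text
time_s: 3.4
tool_pos: [0.4324, 0.2111, 0.2486]
orientation: [0.564, 0.826, 0.003, 0.0]
force: [3.4, 19.1, -20.3]
width: 0.0391
finger_force: 37.5
```

```bash
python3 -c "
from h import *
s=log();print(s['q'][5],s['tool_pos'],s['force'],s['wrist_torque'],s['width'])"
```

```text
0.07418968013744426 [0.43243448 0.21111607 0.24855696] [  3.38522606  19.10323252 -20.34266066] [ 2.90399485 -0.01676452  0.81341214] 0.039113291797876704
```

send_rows:
  commands:
    - {"delta_pos": [0,0,-0.001],"turn": [0,0,0.06]}
    - {"delta_pos": [0,0,0],"turn": [0,0,0]}

```text
time_s: 3.57
tool_pos: [0.4328, 0.2107, 0.2493]
orientation: [0.587, 0.81, 0.003, 0.001]
force: [5.7, 13.9, -22.1]
width: 0.0389
finger_force: 36.6
```

```bash
python3 -c "
from h import *
s=log();print(s['q'][5],s['tool_pos'],s['force'],s['wrist_torque'],s['width'])"
```

```text
0.13213042028243158 [0.43276219 0.21068231 0.2493308 ] [  5.66009571  13.86896355 -22.10910694] [ 2.06277943 -0.85589481  0.65327083] 0.03887270488028299
```

send_rows:
  commands:
    - {"delta_pos": [0,0,0],"turn": [0,0,0]}
    - {"delta_pos": [0,0,0],"turn": [0,0,0]}
    - {"delta_pos": [0,0,-0.02],"turn": [0,0,0]}
    - {"delta_pos": [0,0,-0.04],"turn": [0,0,0]}
    - {"delta_pos": [0,0,-0.04],"turn": [0,0,0]}
  hand: 0.0854

```text
time_s: 3.98
tool_pos: [0.4309, 0.2086, 0.3498]
orientation: [0.586, 0.81, -0.001, -0.001]
force: [1.5, 0.5, 0.3]
width: 0.0858
finger_force: 0.0
```

```bash
cat >> h.py <<'E'
def pose(az,tilt,cam_up):
    # tool z tilted 'tilt' from down toward azimuth az, tool y horizontal; cam_up: tool x on the outward/up side
    z=np.array([np.sin(tilt)*np.cos(az),np.sin(tilt)*np.sin(az),-np.cos(tilt)])
    x=np.array([np.cos(tilt)*np.cos(az),np.cos(tilt)*np.sin(az),np.sin(tilt)])*(1 if cam_up else -1)
    return np.c_[x,np.cross(z,x),z]
E
python3 -c "
from h import *
s=log();print(s['tool_pos'],s['width'])
plan([.36,-.1,.45],pose(np.arctan2(-.1,.36),.65,False))"
```

```text
[0.43089935 0.20862377 0.34981167] 0.08576063954019214
rows 10 delta [-0.021, -0.0263, -0.0058] turn [-0.0321, -0.0597, -0.0944] tot [-0.271 -0.164 -0.1  ] [-0.321 -0.597 -0.944] t 3.98 q [ 0.45  0.19  1.99 -0.    0.96  0.13]
```

send_rows:
  commands:
    - {"delta_pos": [-0.021,-0.0263,-0.0058],"turn": [-0.0321,-0.0597,-0.0944]}
    - {"delta_pos": [-0.021,-0.0263,-0.0058],"turn": [-0.0321,-0.0597,-0.0944]}
    - {"delta_pos": [-0.021,-0.0263,-0.0058],"turn": [-0.0321,-0.0597,-0.0944]}
    - {"delta_pos": [-0.021,-0.0263,-0.0058],"turn": [-0.0321,-0.0597,-0.0944]}
    - {"delta_pos": [-0.021,-0.0263,-0.0058],"turn": [-0.0321,-0.0597,-0.0944]}

```text
time_s: 4.4
tool_pos: [0.3632, 0.0562, 0.3853]
orientation: [0.37, 0.914, -0.023, 0.168]
force: [1.0, -0.7, 0.6]
width: 0.0857
finger_force: 0.0
```

send_rows:
  commands:
    - {"delta_pos": [-0.021,-0.0263,-0.0058],"turn": [-0.0321,-0.0597,-0.0944]}
    - {"delta_pos": [-0.021,-0.0263,-0.0058],"turn": [-0.0321,-0.0597,-0.0944]}
    - {"delta_pos": [-0.021,-0.0263,-0.0058],"turn": [-0.0321,-0.0597,-0.0944]}
    - {"delta_pos": [-0.021,-0.0263,-0.0058],"turn": [-0.0321,-0.0597,-0.0944]}
    - {"delta_pos": [-0.021,-0.0263,-0.0058],"turn": [-0.0321,-0.0597,-0.0944]}
  hand: 0.0

```text
time_s: 4.82
tool_pos: [0.3571, -0.0677, 0.4325]
orientation: [0.181, 0.94, -0.034, 0.286]
force: [-0.0, 0.7, -0.9]
width: 0.0257
finger_force: 0.0
```

send_rows:
  commands:
    - {"delta_pos": [0,0,0],"turn": [0,0,0]}
    - {"delta_pos": [0,0,0],"turn": [0,0,0]}

```text
time_s: 4.98
tool_pos: [0.3575, -0.0673, 0.4318]
orientation: [0.185, 0.94, -0.033, 0.284]
force: [-0.7, 0.1, -0.4]
width: 0.0008
finger_force: 0.0
```

Run:
```python
from wl import *
C,p,d,P,c,u,s=look("w2"); np.savez("w2.npz",d=d,p=p)
print(s["time_s"],s["tool_pos"],s["q"].round(3))
L=[eval(l) for l in open("log.txt")]
from scipy.optimize import least_squares
def fk(q,x):
    h,L1,ax,L2,L3,a0,a5=x; t=q[1]; t2=q[1]+q[2]; t5=t2+q[4]
    r=a0+L1*np.sin(t)+ax*np.cos(t2)*-1+L2*np.sin(t2)+L3*np.sin(t5)+a5*np.cos(t5)*-1
    z=h+L1*np.cos(t)+ax*np.sin(t2)+L2*np.cos(t2)+L3*np.cos(t5)+a5*np.sin(t5)
    return r,z
def res(x): return np.ravel([np.subtract(fk(l[0],x),(np.hypot(*l[1][:2]),l[1][2])) for l in L if abs(l[0][3])<.02])
f=least_squares(lambda x:np.r_[res(x),1e-3*(x-[.3,.4,0,.4,.15,0,0])],[.3,.4,0,.4,.15,0,0]);print(f.x.round(4),abs(res(f.x)).max())
```

```text
4.9833 [ 0.35751738 -0.06725781  0.43184576] [-0.149 -0.261  2.286 -0.169  0.549 -1.213]
[ 2.938e-01  5.681e-01 -5.850e-02  4.943e-01  1.691e-01  2.000e-04
 -2.000e-04] 1.944021208732938e-06
```

View pics/w2.png

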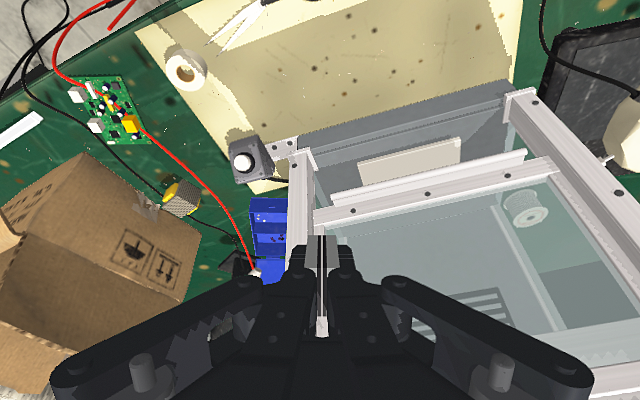

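```bash
cat >> h.py <<'E'
from scipy.optimize import fsolve
H,L1,AX,L2,L3=.2938,.5681,-.0585,.4943,.1691
def ik(r,z,tilt):
    rw=r-L3*np.sin(tilt);zw=z+L3*np.cos(tilt)
    f=lambda q:[L1*np.sin(q[0])-AX*np.cos(q[0]+q[1])+L2*np.sin(q[0]+q[1])-rw,H+L1*np.cos(q[0])+AX*np.sin(q[0]+q[1])+L2*np.cos(q[0]+q[1])-zw]
    s,_,ok,_=fsolve(f,[-.2,2.3],full_output=True); q5=np.pi-tilt-s.sum()
    return "q2 %.2f q3 %.2f q5 %.2f ok%d wrist %.2f %.2f"%(s[0],s[1],q5,ok,rw,zw)
E
python3 - <<'E'
from h import *
for tilt in (.65,.9,1.1,1.3,1.57):
  for tz,tx in ((.13,.575),(.31,.575),(.06,.69),(.01,.62)):
    print(tilt,tz,tx,ik(tx-.173*np.sin(tilt),tz+.173*np.cos(tilt),tilt))
S=cam("scene");W=cam("wrist",{"tool_pos":np.array([.3575,-.0673,.4318]),"orientation":observe()["orientation"]})
print(proj(W,[[.555,-.17,.31],[.546,-.245,.052]]).round())
f=np.load("w2.npz");d=f["d"];p=f["p"].astype(int)
v,u=np.nonzero((d>0)&(p.min(2)>190));P=atd(W,np.c_[u,v],d[v,u]);m=(abs(u-245)<25)&(abs(v-162)<25);print("btn",m.sum(),P[m].mean(0).round(4),cv2.minAreaRect(P[m][:,1:].astype(np.float32)))
E
```

```text
0.65 0.13 0.575 q2 0.25 q3 2.30 q5 -0.06 ok1 wrist 0.37 0.40
0.65 0.31 0.575 q2 -0.08 q3 2.12 q5 0.45 ok1 wrist 0.37 0.58
0.65 0.06 0.69 q2 0.52 q3 2.09 q5 -0.11 ok1 wrist 0.48 0.33
0.65 0.01 0.62 q2 0.58 q3 2.24 q5 -0.33 ok1 wrist 0.41 0.28
0.9 0.13 0.575 q2 0.35 q3 2.45 q5 -0.55 ok1 wrist 0.31 0.34
0.9 0.31 0.575 q2 -0.11 q3 2.30 q5 0.05 ok1 wrist 0.31 0.52
0.9 0.06 0.69 q2 0.61 q3 2.22 q5 -0.58 ok1 wrist 0.42 0.27
0.9 0.01 0.62 q2 0.72 q3 2.35 q5 -0.83 ok1 wrist 0.35 0.22
1.1 0.13 0.575 q2 0.53 q3 2.53 q5 -1.02 ok1 wrist 0.27 0.29
1.1 0.31 0.575 q2 -0.06 q3 2.43 q5 -0.33 ok1 wrist 0.27 0.47
1.1 0.06 0.69 q2 0.74 q3 2.28 q5 -0.98 ok1 wrist 0.39 0.22
1.1 0.01 0.62 q2 0.90 q3 2.39 q5 -1.25 ok1 wrist 0.32 0.17
1.3 0.13 0.575 q2 0.79 q3 2.56 q5 -1.51 ok1 wrist 0.25 0.22
1.3 0.31 0.575 q2 0.09 q3 2.53 q5 -0.78 ok1 wrist 0.25 0.40
1.3 0.06 0.69 q2 0.91 q3 2.29 q5 -1.36 ok1 wrist 0.36 0.15
1.3 0.01 0.62 q2 1.10 q3 2.37 q5 -1.63 ok1 wrist 0.29 0.10
1.57 0.13 0.575 q2 1.12 q3 2.50 q5 -2.04 ok1 wrist 0.23 0.13
1.57 0.31 0.575 q2 0.44 q3 2.60 q5 -1.47 ok1 wrist 0.23 0.31
1.57 0.06 0.69 q2 1.15 q3 2.23 q5 -1.80 ok1 wrist 0.35 0.06
1.57 0.01 0.62 q2 1.34 q3 2.27 q5 -2.04 ok1 wrist 0.28 0.01
[[286. 364.]
 [241. 164.]]
btn 368 [ 0.577  -0.252   0.0299] ((-0.2546815276145935, 0.029090993106365204), (0.07689650356769562, 0.057946737855672836), 3.13553524017334)
```

Run:
```python
from h import *
print(ik(np.hypot(.465,.216),.228,.35)); az=np.arctan2(-.216,.465)
plan([.465,-.216,.228],pose(az,.35,False))
```

```text
q2 0.38 q3 2.13 q5 0.28 ok1 wrist 0.45 0.39
rows 7 delta [-0.0067, -0.0144, 0.0359] turn [0.0093, 0.0323, 0.0051] tot [-0.021 -0.108  0.251] [0.065 0.226 0.036] t 5.03 q [-0.15 -0.26  2.29 -0.17  0.55 -1.21]
```

send_rows:
  commands:
    - {"delta_pos": [-0.0067,-0.0144,0.0359],"turn": [0.0093,0.0323,0.0051]}
    - {"delta_pos": [-0.0067,-0.0144,0.0359],"turn": [0.0093,0.0323,0.0051]}
    - {"delta_pos": [-0.0067,-0.0144,0.0359],"turn": [0.0093,0.0323,0.0051]}
    - {"delta_pos": [-0.0067,-0.0144,0.0359],"turn": [0.0093,0.0323,0.0051]}
    - {"delta_pos": [-0.0067,-0.0144,0.0359],"turn": [0.0093,0.0323,0.0051]}

```text
time_s: 5.45
tool_pos: [0.4418, -0.1731, 0.2872]
orientation: [0.203, 0.958, -0.036, 0.202]
force: [0.1, 0.9, 0.3]
width: 0.0
finger_force: 0.0
```

send_rows:
  commands:
    - {"delta_pos": [-0.0067,-0.0144,0.0359],"turn": [0.0093,0.0323,0.0051]}
    - {"delta_pos": [-0.0067,-0.0144,0.0359],"turn": [0.0093,0.0323,0.0051]}
    - {"delta_pos": [0,0,0],"turn": [0,0,0]}
    - {"delta_pos": [0,0,0],"turn": [0,0,0]}

```text
time_s: 5.78
tool_pos: [0.466, -0.2146, 0.2246]
orientation: [0.211, 0.962, -0.037, 0.167]
force: [-0.1, 0.3, -0.1]
width: -0.0
finger_force: 0.0
```

Run:
```python
from wl import *
C,p,d,P,c,u,s=look("w3")
print(s["time_s"],s["tool_pos"],s["q"].round(2))
c2=proj(C,[[.546,-.245,.052]])[0];print(c2)
hsv=cv2.cvtColor(p,cv2.COLOR_RGB2HSV);w=((hsv[...,1]<50)&(hsv[...,2]>185)).astype(np.uint8)
n,l,st,ce=cv2.connectedComponentsWithStats(w)
for i in range(1,n):
    if st[i,4]>100 and np.hypot(*(ce[i]-c2))<90:
        v,uu=np.nonzero((l==i)&(d>0));Q=atd(C,np.c_[uu,v],d[v,uu]);print(st[i],ce[i].round(),Q.mean(0).round(4))
cv2.imwrite("pics/w3c.png",p[:250,150:500,::-1])
```

```text
5.7833 [ 0.46603711 -0.21459556  0.22462717] [-0.43  0.39  2.13  0.    0.28 -1.58]
[333.32236494 273.08319891]
[ 369  205   79   53 2439] [409. 232.] [ 0.5794 -0.1965  0.004 ]
```

View pics/w3c.png

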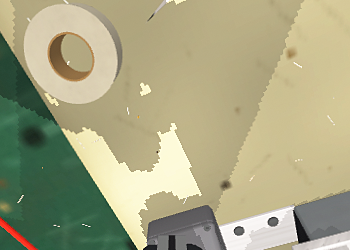

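send_rows:
  commands:
    - {"delta_pos": [-0.0038,0.0024,0.0089],"turn": [0,0,0]}
    - {"delta_pos": [-0.0038,0.0024,0.0089],"turn": [0,0,0]}
    - {"delta_pos": [0,0,0],"turn": [0,0,0]}

```text
time_s: 6.08
tool_pos: [0.4816, -0.2161, 0.2144]
orientation: [0.21, 0.962, -0.038, 0.172]
force: [0.2, -0.0, -0.3]
width: 0.0003
finger_force: 0.0
```

send_rows:
  commands:
    - {"delta_pos": [-0.0008,0.0005,0.0018],"turn": [0,0,0]}
    - {"delta_pos": [-0.0008,0.0005,0.0018],"turn": [0,0,0]}

```text
time_s: 6.25
tool_pos: [0.4833, -0.2165, 0.2116]
orientation: [0.21, 0.962, -0.038, 0.171]
force: [-1.1, 2.4, 5.4]
width: 0.0003
finger_force: 2.6
```

send_rows:
  commands:
    - {"delta_pos": [-0.0008,0.0005,0.0018],"turn": [0,0,0]}
    - {"delta_pos": [-0.0008,0.0005,0.0018],"turn": [0,0,0]}

```text
time_s: 6.42
tool_pos: [0.4861, -0.2169, 0.2086]
orientation: [0.21, 0.962, -0.038, 0.171]
force: [-1.8, 2.0, 4.8]
width: 0.0
finger_force: 2.6
```

send_rows:
  commands:
    - {"delta_pos": [-0.0008,0.0005,0.0018],"turn": [0,0,0]}

```text
time_s: 6.5
tool_pos: [0.487, -0.217, 0.2075]
orientation: [0.21, 0.962, -0.038, 0.17]
force: [-23.7, 10.0, 45.1]
width: -0.0003
finger_force: 24.7
```

send_rows:
  commands:
    - {"delta_pos": [-0.0008,0.0005,0.0018],"turn": [0,0,0]}

```text
time_s: 6.58
tool_pos: [0.4876, -0.2169, 0.207]
orientation: [0.21, 0.962, -0.038, 0.17]
force: [-41.0, 13.5, 73.5]
width: -0.0002
finger_force: 41.4
```

send_rows:
  commands:
    - {"delta_pos": [0,0,0],"turn": [0,0,0]}
    - {"delta_pos": [0,0,0],"turn": [0,0,0]}

```text
time_s: 6.75
tool_pos: [0.4873, -0.217, 0.2074]
orientation: [0.211, 0.962, -0.038, 0.17]
force: [-26.7, 9.4, 46.3]
width: 0.0
finger_force: 26.3
```

send_rows:
  commands:
    - {"delta_pos": [0.0076,-0.0048,-0.0178],"turn": [0,0,0]}
    - {"delta_pos": [0.0076,-0.0048,-0.0178],"turn": [0,0,0]}
    - {"delta_pos": [0.0,0,-0.03],"turn": [0,0,0]}

```text
time_s: 7.0
tool_pos: [0.4494, -0.2102, 0.2604]
orientation: [0.211, 0.962, -0.037, 0.168]
force: [-0.3, 1.7, -0.5]
width: -0.0001
finger_force: 0.0
```

Run:
```python
from h import *
log();print(ik(.38,.5,.6))
plan([.38*np.cos(.9),.38*np.sin(.9),.5],pose(.9,.6,False),18)
```

```text
q2 -0.31 q3 2.17 q5 0.69 ok1 wrist 0.28 0.64
rows 18 delta [0.0003, 0.0331, -0.014] turn [-0.0338, -0.012, -0.066] tot [ 0.301  0.372 -0.363] [-0.609 -0.216 -1.188] t 7.0 q [-0.44  0.3   2.15  0.01  0.35 -1.59]
```

send_rows:
  commands:
    - {"delta_pos": [0.0003,0.0331,-0.014],"turn": [-0.0338,-0.012,-0.066]}
    - {"delta_pos": [0.0003,0.0331,-0.014],"turn": [-0.0338,-0.012,-0.066]}
    - {"delta_pos": [0.0003,0.0331,-0.014],"turn": [-0.0338,-0.012,-0.066]}
    - {"delta_pos": [0.0003,0.0331,-0.014],"turn": [-0.0338,-0.012,-0.066]}
    - {"delta_pos": [0.0003,0.0331,-0.014],"turn": [-0.0338,-0.012,-0.066]}

```text
time_s: 7.42
tool_pos: [0.4714, -0.0448, 0.3296]
orientation: [0.032, 0.978, 0.01, 0.208]
force: [0.8, 0.1, -0.6]
width: -0.0001
finger_force: 0.0
```

send_rows:
  commands:
    - {"delta_pos": [0.0003,0.0331,-0.014],"turn": [-0.0338,-0.012,-0.066]}
    - {"delta_pos": [0.0003,0.0331,-0.014],"turn": [-0.0338,-0.012,-0.066]}
    - {"delta_pos": [0.0003,0.0331,-0.014],"turn": [-0.0338,-0.012,-0.066]}
    - {"delta_pos": [0.0003,0.0331,-0.014],"turn": [-0.0338,-0.012,-0.066]}
    - {"delta_pos": [0.0003,0.0331,-0.014],"turn": [-0.0338,-0.012,-0.066]}

```text
time_s: 7.83
tool_pos: [0.4254, 0.1139, 0.3982]
orientation: [-0.146, 0.959, 0.057, 0.238]
force: [2.2, 1.2, 0.3]
width: 0.0001
finger_force: 0.0
```

send_rows:
  commands:
    - {"delta_pos": [0.0003,0.0331,-0.014],"turn": [-0.0338,-0.012,-0.066]}
    - {"delta_pos": [0.0003,0.0331,-0.014],"turn": [-0.0338,-0.012,-0.066]}
    - {"delta_pos": [0.0003,0.0331,-0.014],"turn": [-0.0338,-0.012,-0.066]}
    - {"delta_pos": [0.0003,0.0331,-0.014],"turn": [-0.0338,-0.012,-0.066]}
    - {"delta_pos": [0.0003,0.0331,-0.014],"turn": [-0.0338,-0.012,-0.066]}

```text
time_s: 8.25
tool_pos: [0.3208, 0.2431, 0.4637]
orientation: [-0.319, 0.906, 0.102, 0.259]
force: [0.9, 0.3, 0.5]
width: 0.0
finger_force: 0.0
```

send_rows:
  commands:
    - {"delta_pos": [0.0003,0.0331,-0.014],"turn": [-0.0338,-0.012,-0.066]}
    - {"delta_pos": [0.0003,0.0331,-0.014],"turn": [-0.0338,-0.012,-0.066]}
    - {"delta_pos": [0.0003,0.0331,-0.014],"turn": [-0.0338,-0.012,-0.066]}
    - {"delta_pos": [0,0,0],"turn": [0,0,0]}

```text
time_s: 8.58
tool_pos: [0.2338, 0.3, 0.5011]
orientation: [-0.42, 0.857, 0.129, 0.269]
force: [0.1, 0.2, 0.1]
width: -0.0001
finger_force: 0.0
```

Run:
```python
from h import *
s=log();q=s["q"];print(s["time_s"],s["tool_pos"],q.round(3))
R0=R.from_quat(s["orientation"]).as_matrix();wc=s["tool_pos"]-L3*R0[:,2]
t2=q[1]+q[2];u=np.array([np.sin(t2)*np.cos(q[0]),np.sin(t2)*np.sin(q[0]),np.cos(t2)])
print("wc",wc,"angle",np.arccos(u@R0[:,2]))
for sg in(1,):
    for a in (0,.5,1,1.57,3.14):
        Q=R.from_rotvec(u*a).as_matrix();print(a,(wc+Q@R0[:,2]*(L3+.173)).round(2))
    n=28;Q=R.from_rotvec(u*np.pi/n).as_matrix()
    d=R0.T@(wc+Q@(s["tool_pos"]-wc)-s["tool_pos"]);w=R0.T@u*np.pi/n
    print("rows",n,d.round(5).tolist(),w.round(5).tolist())
```

```text
8.5833 [0.23377794 0.29997571 0.50106672] [ 9.050e-01 -3.120e-01  2.166e+00 -1.000e-03  6.810e-01 -1.576e+00]
wc [0.17425264 0.22429852 0.64007934] angle 0.6814669012781438
0 [0.29 0.38 0.36]
0.5 [0.22 0.45 0.38]
1 [0.17 0.51 0.45]
1.57 [0.16 0.56 0.57]
3.14 [0.37 0.47 0.77]
rows 28 [-0.00058, 0.01192, -0.00042] [-0.07068, -0.00037, 0.08714]
```

send_rows:
  commands:
    - {"delta_pos": [-0.0006,0.0119,-0.0004],"turn": [-0.0707,-0.0004,0.0871]}
    - {"delta_pos": [-0.0006,0.0119,-0.0004],"turn": [-0.0707,-0.0004,0.0871]}
    - {"delta_pos": [-0.0006,0.0119,-0.0004],"turn": [-0.0707,-0.0004,0.0871]}

```text
time_s: 8.83
tool_pos: [0.2103, 0.3215, 0.5043]
orientation: [-0.326, 0.888, 0.253, 0.203]
force: [-0.8, 0.2, -0.4]
width: -0.0003
finger_force: 0.0
```

```bash
python3 -c "
from h import *
s=log();print(s['q'].round(3))"
```

```text
[ 0.894 -0.308  2.168  0.343  0.681 -1.58 ]
```

send_rows:
  commands:
    - {"delta_pos": [-0.0006,0.0119,-0.0004],"turn": [-0.0707,-0.0004,0.0871]}
    - {"delta_pos": [-0.0006,0.0119,-0.0004],"turn": [-0.0707,-0.0004,0.0871]}
    - {"delta_pos": [-0.0006,0.0119,-0.0004],"turn": [-0.0707,-0.0004,0.0871]}
    - {"delta_pos": [-0.0006,0.0119,-0.0004],"turn": [-0.0707,-0.0004,0.0871]}
    - {"delta_pos": [-0.0006,0.0119,-0.0004],"turn": [-0.0707,-0.0004,0.0871]}

```text
time_s: 9.25
tool_pos: [0.1796, 0.3589, 0.537]
orientation: [-0.156, 0.879, 0.442, 0.085]
force: [0.3, -0.2, -0.1]
width: 0.0
finger_force: 0.0
```

send_rows:
  commands:
    - {"delta_pos": [-0.0006,0.0119,-0.0004],"turn": [-0.0707,-0.0004,0.0871]}
    - {"delta_pos": [-0.0006,0.0119,-0.0004],"turn": [-0.0707,-0.0004,0.0871]}
    - {"delta_pos": [-0.0006,0.0119,-0.0004],"turn": [-0.0707,-0.0004,0.0871]}
    - {"delta_pos": [-0.0006,0.0119,-0.0004],"turn": [-0.0707,-0.0004,0.0871]}
    - {"delta_pos": [-0.0006,0.0119,-0.0004],"turn": [-0.0707,-0.0004,0.0871]}

```text
time_s: 9.67
tool_pos: [0.172, 0.3851, 0.5892]
orientation: [0.024, 0.802, 0.596, -0.04]
force: [0.0, 0.3, -0.5]
width: 0.0001
finger_force: 0.0
```

send_rows:
  commands:
    - {"delta_pos": [-0.0006,0.0119,-0.0004],"turn": [-0.0707,-0.0004,0.0871]}
    - {"delta_pos": [-0.0006,0.0119,-0.0004],"turn": [-0.0707,-0.0004,0.0871]}
    - {"delta_pos": [-0.0006,0.0119,-0.0004],"turn": [-0.0707,-0.0004,0.0871]}
    - {"delta_pos": [-0.0006,0.0119,-0.0004],"turn": [-0.0707,-0.0004,0.0871]}
    - {"delta_pos": [-0.0006,0.0119,-0.0004],"turn": [-0.0707,-0.0004,0.0871]}

```text
time_s: 10.08
tool_pos: [0.1903, 0.3918, 0.6448]
orientation: [0.203, 0.661, 0.704, -0.161]
force: [0.6, 0.1, 0.4]
width: 0.0002
finger_force: 0.0
```

send_rows:
  commands:
    - {"delta_pos": [-0.0006,0.0119,-0.0004],"turn": [-0.0707,-0.0004,0.0871]}
    - {"delta_pos": [-0.0006,0.0119,-0.0004],"turn": [-0.0707,-0.0004,0.0871]}
    - {"delta_pos": [-0.0006,0.0119,-0.0004],"turn": [-0.0707,-0.0004,0.0871]}
    - {"delta_pos": [-0.0006,0.0119,-0.0004],"turn": [-0.0707,-0.0004,0.0871]}
    - {"delta_pos": [-0.0006,0.0119,-0.0004],"turn": [-0.0707,-0.0004,0.0871]}

```text
time_s: 10.5
tool_pos: [0.2288, 0.377, 0.6868]
orientation: [0.366, 0.469, 0.757, -0.27]
force: [-0.3, -0.7, -0.6]
width: 0.0003
finger_force: 0.0
```

send_rows:
  commands:
    - {"delta_pos": [-0.0006,0.0119,-0.0004],"turn": [-0.0707,-0.0004,0.0871]}
    - {"delta_pos": [-0.0006,0.0119,-0.0004],"turn": [-0.0707,-0.0004,0.0871]}
    - {"delta_pos": [-0.0006,0.0119,-0.0004],"turn": [-0.0707,-0.0004,0.0871]}
    - {"delta_pos": [-0.0006,0.0119,-0.0004],"turn": [-0.0707,-0.0004,0.0871]}
    - {"delta_pos": [-0.0006,0.0119,-0.0004],"turn": [-0.0707,-0.0004,0.0871]}

```text
time_s: 10.92
tool_pos: [0.2759, 0.3452, 0.7022]
orientation: [0.501, 0.24, 0.751, -0.358]
force: [0.4, 1.3, 0.4]
width: -0.0002
finger_force: 0.0
```

Run:
```python
from h import *
s=log();print(s["time_s"],s["tool_pos"],s['q'].round(3))
M=R.from_quat(s["orientation"]).as_matrix();print(M.round(2))
F=np.array([.588,-.026]);X=np.array([.9973,-.0737])
# sash approach: tilt 1.2, tip 60 mm in front of sash plane, tip z .10
def t(fx,z,tilt):
    a=-.0737;P=pose(a,tilt,True);tip=np.r_[F+X*fx,z];T=tip-.173*P[:,2];print("TCP",T.round(3),ik(np.hypot(*T[:2]),T[2],tilt));return T,P
plan(*t(-.08,.40,1.2))
t(-.08,.095,1.2);t(-.008,.095,1.2);t(-.008,.30,1.2)
```

```text
10.9167 [0.27594845 0.3452289  0.70219141] [ 0.894 -0.306  2.169  3.143  0.686 -1.575]
[[-0.24  0.78  0.58]
 [-0.3  -0.63  0.72]
 [ 0.92  0.    0.38]]
TCP [ 0.347 -0.008  0.463] q2 -0.38 q3 2.47 q5 -0.15 ok1 wrist 0.19 0.52
rows 11 delta [-0.0197, 0.0356, -0.0097] turn [-0.0898, -0.064, -0.0009] tot [-0.134  0.277 -0.305] [-0.988 -0.704 -0.009] t 10.92 q [ 0.89 -0.31  2.17  3.14  0.69 -1.57]
TCP [ 0.347 -0.008  0.158] q2 0.90 q3 2.66 q5 -1.62 ok1 wrist 0.19 0.22
TCP [ 0.419 -0.014  0.158] q2 0.78 q3 2.52 q5 -1.36 ok1 wrist 0.26 0.22
TCP [ 0.419 -0.014  0.363] q2 0.04 q3 2.48 q5 -0.58 ok1 wrist 0.26 0.42
```

```bash
cat >> h.py <<'E'
F=np.array([.588,-.026]);X=np.array([.9973,-.0737])
def tgt(fx,z,tilt,a=-.0737):
    P=pose(a,tilt,True);tip=np.r_[F+X*fx,z];T=tip-.173*P[:,2];print("TCP",T.round(3),ik(np.hypot(*T[:2]),T[2],tilt));return T,P
E
python3 - <<'E'
from h import *
plan(*tgt(-.06,.36,1.3),14)
tgt(-.05,.09,1.3);tgt(-.008,.09,1.3);tgt(-.008,.32,1.3)
E
```

```text
TCP [ 0.362 -0.009  0.406] q2 -0.17 q3 2.56 q5 -0.55 ok1 wrist 0.20 0.45
rows 14 delta [-0.0195, 0.0287, -0.0074] turn [-0.07, -0.0437, -0.0042] tot [-0.189  0.289 -0.318] [-0.98  -0.612 -0.058] t 10.92 q [ 0.89 -0.31  2.17  3.14  0.69 -1.57]
TCP [ 0.372 -0.01   0.136] q2 1.00 q3 2.59 q5 -1.75 ok1 wrist 0.21 0.18
TCP [ 0.414 -0.013  0.136] q2 0.92 q3 2.52 q5 -1.60 ok1 wrist 0.25 0.18
TCP [ 0.414 -0.013  0.366] q2 0.06 q3 2.51 q5 -0.74 ok1 wrist 0.25 0.41
```

send_rows:
  commands:
    - {"delta_pos": [-0.0195,0.0287,-0.0074],"turn": [-0.07,-0.0437,-0.0042]}
    - {"delta_pos": [-0.0195,0.0287,-0.0074],"turn": [-0.07,-0.0437,-0.0042]}
    - {"delta_pos": [-0.0195,0.0287,-0.0074],"turn": [-0.07,-0.0437,-0.0042]}
    - {"delta_pos": [-0.0195,0.0287,-0.0074],"turn": [-0.07,-0.0437,-0.0042]}
    - {"delta_pos": [-0.0195,0.0287,-0.0074],"turn": [-0.07,-0.0437,-0.0042]}

```text
time_s: 11.33
tool_pos: [0.3673, 0.2395, 0.5931]
orientation: [0.631, 0.15, 0.726, -0.228]
force: [1.4, 1.6, -0.0]
width: -0.0001
finger_force: 0.0
```

send_rows:
  commands:
    - {"delta_pos": [-0.0195,0.0287,-0.0074],"turn": [-0.07,-0.0437,-0.0042]}
    - {"delta_pos": [-0.0195,0.0287,-0.0074],"turn": [-0.07,-0.0437,-0.0042]}
    - {"delta_pos": [-0.0195,0.0287,-0.0074],"turn": [-0.07,-0.0437,-0.0042]}
    - {"delta_pos": [-0.0195,0.0287,-0.0074],"turn": [-0.07,-0.0437,-0.0042]}

```text
time_s: 11.67
tool_pos: [0.3931, 0.1324, 0.5046]
orientation: [0.716, 0.072, 0.684, -0.118]
force: [0.9, -1.1, 0.5]
width: 0.0001
finger_force: 0.0
```

send_rows:
  commands:
    - {"delta_pos": [-0.0195,0.0287,-0.0074],"turn": [-0.07,-0.0437,-0.0042]}
    - {"delta_pos": [-0.0195,0.0287,-0.0074],"turn": [-0.07,-0.0437,-0.0042]}
    - {"delta_pos": [-0.0195,0.0287,-0.0074],"turn": [-0.07,-0.0437,-0.0042]}
    - {"delta_pos": [-0.0195,0.0287,-0.0074],"turn": [-0.07,-0.0437,-0.0042]}
    - {"delta_pos": [-0.0195,0.0287,-0.0074],"turn": [-0.07,-0.0437,-0.0042]}

```text
time_s: 12.08
tool_pos: [0.3619, -0.0103, 0.4064]
orientation: [0.795, -0.029, 0.606, 0.024]
force: [0.1, 1.0, 0.1]
width: -0.0003
finger_force: 0.0
```

send_rows:
  commands:
    - {"delta_pos": [0,0,0],"turn": [0,0,0]}
    - {"delta_pos": [0,0,0],"turn": [0,0,0]}

```text
time_s: 12.25
tool_pos: [0.3619, -0.0102, 0.4065]
orientation: [0.795, -0.029, 0.606, 0.024]
force: [-0.0, 0.2, 0.8]
width: 0.0002
finger_force: 0.0
```

Run:
```python
from wl import *
C,p,d,P,c,u,s=look("w4");np.savez("w4.npz",p=p,d=d,**{k:s[k] for k in("tool_pos","orientation")})
print(s["time_s"],s["tool_pos"],s['q'].round(3))
print(proj(C,[[.555,-.17,.31]]))
m=(P[:,2]>.27)&(P[:,2]<.37)&(P[:,1]>-.2)&(P[:,1]<-.1)&(P[:,0]>.5)&(P[:,0]<.64)&(c.max(1)<70)
Q=P[m];print(m.sum(),np.percentile(Q,[0,50,100],axis=0).round(3) if m.any() else 0); 
if m.any():
    i=np.argsort(-Q[:,1])[:8];print("tip",Q[i].round(3),u[m][i])
plan(*tgt(-.05,.09,1.3))
```

```text
12.25 [ 0.36193666 -0.01015105  0.40647519] [ 3.000e-03 -1.640e-01  2.561e+00  3.284e+00  5.620e-01 -1.674e+00]
[[520.48172393 271.29234146]]
1111 [[ 0.547 -0.183  0.28 ]
 [ 0.557 -0.165  0.31 ]
 [ 0.595 -0.104  0.369]]
tip [[ 0.581 -0.104  0.28 ]
 [ 0.56  -0.133  0.309]
 [ 0.559 -0.133  0.307]
 [ 0.558 -0.133  0.308]
 [ 0.559 -0.133  0.307]
 [ 0.56  -0.133  0.308]
 [ 0.558 -0.133  0.307]
 [ 0.559 -0.133  0.308]] [[414 281]
 [468 271]
 [468 273]
 [469 273]
 [468 274]
 [468 272]
 [469 274]
 [469 272]]
TCP [ 0.372 -0.01   0.136] q2 1.00 q3 2.59 q5 -1.75 ok1 wrist 0.21 0.18
rows 7 delta [-0.037, -0.0001, 0.0115] turn [-0.0, -0.0007, 0.0004] tot [-0.259 -0.001  0.08 ] [-0.    -0.005  0.003] t 12.3 q [ 0.01 -0.16  2.56  3.28  0.56 -1.67]
```

View pics/w4.png

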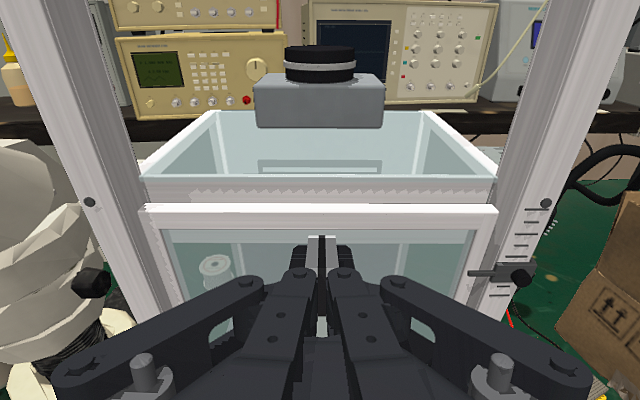

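Run:
```python
from h import *
f=np.load("w4.npz");C=cam("wrist",f);d=f["d"]
for uu in (180,220,420,460):
    print(uu,[(v,*atd(C,(uu,v),d[v,uu])[0].round(3)) for v in (203,205,207,209,211,213,216)][::2])
for z in (.36,.3,.25,.2,.15,.1): tgt(-.055,z,1.3)
```

```text
180 [(203, np.float64(0.601), np.float64(0.073), np.float64(0.35)), (207, np.float64(0.596), np.float64(0.072), np.float64(0.35)), (211, np.float64(0.591), np.float64(0.07), np.float64(0.349)), (216, np.float64(0.59), np.float64(0.071), np.float64(0.346))]
220 [(203, np.float64(0.598), np.float64(0.044), np.float64(0.35)), (207, np.float64(0.593), np.float64(0.043), np.float64(0.35)), (211, np.float64(0.589), np.float64(0.042), np.float64(0.349)), (216, np.float64(0.588), np.float64(0.043), np.float64(0.346))]
420 [(203, np.float64(0.6), np.float64(-0.105), np.float64(0.343)), (207, np.float64(0.583), np.float64(-0.098), np.float64(0.35)), (211, np.float64(0.579), np.float64(-0.096), np.float64(0.35)), (216, np.float64(0.577), np.float64(-0.096), np.float64(0.347))]
460 [(203, np.float64(0.599), np.float64(-0.137), np.float64(0.342)), (207, np.float64(0.581), np.float64(-0.126), np.float64(0.35)), (211, np.float64(0.576), np.float64(-0.124), np.float64(0.35)), (216, np.float64(0.576), np.float64(-0.125), np.float64(0.346))]
TCP [ 0.367 -0.01   0.406] q2 -0.15 q3 2.55 q5 -0.56 ok1 wrist 0.20 0.45
TCP [ 0.367 -0.01   0.346] q2 0.07 q3 2.62 q5 -0.84 ok1 wrist 0.20 0.39
TCP [ 0.367 -0.01   0.296] q2 0.29 q3 2.65 q5 -1.10 ok1 wrist 0.20 0.34
TCP [ 0.367 -0.01   0.246] q2 0.54 q3 2.66 q5 -1.36 ok1 wrist 0.20 0.29
TCP [ 0.367 -0.01   0.196] q2 0.77 q3 2.65 q5 -1.58 ok1 wrist 0.20 0.24
TCP [ 0.367 -0.01   0.146] q2 0.98 q3 2.61 q5 -1.75 ok1 wrist 0.20 0.19
```

Run:
```python
from h import *
for z in (.36,.3,.25,.2,.15,.11): tgt(-.048,z,1.15)
tgt(-.006,.11,1.15);tgt(-.006,.29,1.15)
plan(*tgt(-.048,.11,1.15),10)
```

```text
TCP [ 0.383 -0.011  0.431] q2 -0.23 q3 2.45 q5 -0.23 ok1 wrist 0.23 0.50
TCP [ 0.383 -0.011  0.371] q2 -0.07 q3 2.53 q5 -0.47 ok1 wrist 0.23 0.44
TCP [ 0.383 -0.011  0.321] q2 0.11 q3 2.57 q5 -0.69 ok1 wrist 0.23 0.39
TCP [ 0.383 -0.011  0.271] q2 0.31 q3 2.60 q5 -0.92 ok1 wrist 0.23 0.34
TCP [ 0.383 -0.011  0.221] q2 0.53 q3 2.61 q5 -1.15 ok1 wrist 0.23 0.29
TCP [ 0.383 -0.011  0.181] q2 0.70 q3 2.60 q5 -1.31 ok1 wrist 0.23 0.25
TCP [ 0.425 -0.014  0.181] q2 0.66 q3 2.52 q5 -1.19 ok1 wrist 0.27 0.25
TCP [ 0.425 -0.014  0.361] q2 0.04 q3 2.46 q5 -0.51 ok1 wrist 0.27 0.43
TCP [ 0.383 -0.011  0.181] q2 0.70 q3 2.60 q5 -1.31 ok1 wrist 0.23 0.25
rows 10 delta [-0.0208, -0.0, 0.0094] turn [-0.0, -0.0155, 0.0003] tot [-0.214 -0.001  0.079] [-0.    -0.155  0.003] t 12.3 q [ 0.01 -0.16  2.56  3.28  0.56 -1.67]
```

send_rows:
  commands:
    - {"delta_pos": [-0.0208,0,0.0094],"turn": [0,-0.0155,0.0003]}
    - {"delta_pos": [-0.0208,0,0.0094],"turn": [0,-0.0155,0.0003]}
    - {"delta_pos": [-0.0208,0,0.0094],"turn": [0,-0.0155,0.0003]}
    - {"delta_pos": [-0.0208,0,0.0094],"turn": [0,-0.0155,0.0003]}
    - {"delta_pos": [-0.0208,0,0.0094],"turn": [0,-0.0155,0.0003]}

```text
time_s: 12.72
tool_pos: [0.3783, -0.0092, 0.294]
orientation: [0.816, -0.028, 0.577, 0.02]
force: [0.1, 1.0, -1.0]
width: 0.0003
finger_force: 0.0
```

send_rows:
  commands:
    - {"delta_pos": [-0.0208,0,0.0094],"turn": [0,-0.0155,0.0003]}
    - {"delta_pos": [-0.0208,0,0.0094],"turn": [0,-0.0155,0.0003]}
    - {"delta_pos": [-0.0208,0,0.0094],"turn": [0,-0.0155,0.0003]}
    - {"delta_pos": [-0.0208,0,0.0094],"turn": [0,-0.0155,0.0003]}
    - {"delta_pos": [-0.0208,0,0.0094],"turn": [0,-0.0155,0.0003]}

```text
time_s: 13.13
tool_pos: [0.384, -0.0097, 0.1791]
orientation: [0.838, -0.029, 0.544, 0.019]
force: [1.1, -0.6, -0.6]
width: -0.0001
finger_force: 0.0
```

send_rows:
  commands:
    - {"delta_pos": [0,0,0],"turn": [0,0,0]}
    - {"delta_pos": [0,0,0],"turn": [0,0,0]}

```text
time_s: 13.3
tool_pos: [0.3833, -0.0099, 0.1791]
orientation: [0.839, -0.029, 0.543, 0.019]
force: [0.7, 0.0, 0.6]
width: 0.0002
finger_force: 0.0
```

Run:
```python
from h import *
s=log();print(s["tool_pos"],s["q"].round(2),s["force"]);plan(*tgt(-.006,.11,1.15))
```

```text
[ 0.3832801  -0.00991856  0.17913581] [-0.    0.71  2.6   3.21  1.31 -1.56] [0.72647297 0.02660179 0.56034539]
TCP [ 0.425 -0.014  0.181] q2 0.66 q3 2.52 q5 -1.19 ok1 wrist 0.27 0.25
rows 2 delta [0.0092, 0.0005, 0.0186] turn [-0.0016, 0.0011, 0.0009] tot [0.018 0.001 0.037] [-0.003  0.002  0.002] t 13.3 q [-0.    0.71  2.6   3.21  1.31 -1.56]
```

send_rows:
  commands:
    - {"delta_pos": [0.009,0,0.0186],"turn": [0,0,0]}
    - {"delta_pos": [0.009,0,0.0186],"turn": [0,0,0]}
    - {"delta_pos": [0,0,0],"turn": [0,0,0]}
    - {"delta_pos": [0.0091,0,-0.0041],"turn": [0,0,0]}

```text
time_s: 13.63
tool_pos: [0.4253, -0.0133, 0.1933]
orientation: [0.837, -0.03, 0.545, 0.019]
force: [-0.4, -0.5, -1.1]
width: 0.0001
finger_force: 0.0
```

send_rows:
  commands:
    - {"delta_pos": [0.0091,0,-0.0041],"turn": [0,0,0]}

```text
time_s: 13.72
tool_pos: [0.424, -0.0132, 0.2032]
orientation: [0.838, -0.03, 0.544, 0.019]
force: [2.4, 0.3, -5.8]
width: 0.0001
finger_force: 2.2
```

send_rows:
  commands:
    - {"delta_pos": [0.0091,0,-0.0041],"turn": [0,0,0]}

```text
time_s: 13.8
tool_pos: [0.4236, -0.0132, 0.2134]
orientation: [0.838, -0.03, 0.544, 0.019]
force: [1.4, -0.3, -3.4]
width: 0.0001
finger_force: 1.7
```

send_rows:
  commands:
    - {"delta_pos": [0.0091,0,-0.0041],"turn": [0,0,0]}
    - {"delta_pos": [0.0091,0,-0.0041],"turn": [0,0,0]}

```text
time_s: 13.97
tool_pos: [0.4234, -0.0132, 0.2336]
orientation: [0.838, -0.03, 0.544, 0.019]
force: [1.2, 0.2, -4.1]
width: 0.0002
finger_force: 1.7
```

send_rows:
  commands:
    - {"delta_pos": [0.0091,0,-0.0041],"turn": [0,0,0]}
    - {"delta_pos": [0.0091,0,-0.0041],"turn": [0,0,0]}
    - {"delta_pos": [0.0091,0,-0.0041],"turn": [0,0,0]}
    - {"delta_pos": [0.0091,0,-0.0041],"turn": [0,0,0]}
    - {"delta_pos": [0.0091,0,-0.0041],"turn": [0,0,0]}

```text
time_s: 14.38
tool_pos: [0.4227, -0.0131, 0.2834]
orientation: [0.838, -0.03, 0.544, 0.019]
force: [1.4, -0.5, -4.2]
width: 0.0001
finger_force: 1.7
```

send_rows:
  commands:
    - {"delta_pos": [0.0091,0,-0.0041],"turn": [0,0,0]}
    - {"delta_pos": [0.0091,0,-0.0041],"turn": [0,0,0]}
    - {"delta_pos": [0.0091,0,-0.0041],"turn": [0,0,0]}
    - {"delta_pos": [0.0091,0,-0.0041],"turn": [0,0,0]}
    - {"delta_pos": [0.0091,0,-0.0041],"turn": [0,0,0]}

```text
time_s: 14.8
tool_pos: [0.4222, -0.0131, 0.333]
orientation: [0.838, -0.03, 0.544, 0.019]
force: [1.5, -0.4, -5.2]
width: 0.0004
finger_force: 1.7
```

send_rows:
  commands:
    - {"delta_pos": [0.0091,0,-0.0041],"turn": [0,0,0]}
    - {"delta_pos": [0.005,0,-0.0022],"turn": [0,0,0]}
    - {"delta_pos": [0,0,0],"turn": [0,0,0]}

```text
time_s: 15.05
tool_pos: [0.4231, -0.0132, 0.3492]
orientation: [0.837, -0.03, 0.546, 0.019]
force: [0.3, -0.2, -0.5]
width: 0.0002
finger_force: 0.0
```

```bash
cat > sash.py <<'E'
from wl import *
import sys
C,p,d,P,c,u,s=look(sys.argv[1])
print(s["time_s"],s["tool_pos"],s["q"].round(2),s["force"])
fx=(P[:,:2]-F)@X; fy=(P[:,:2]-F)@np.array([.0737,.9973])
# lip: forward of sash plane, light, between posts
m=(fx<-.012)&(fx>-.034)&(abs(fy)<.098)&(abs(fy)>.05)&(P[:,2]>.2)&(P[:,2]<.4)&(c.min(1)>90)
print("lip",m.sum(),np.percentile(P[m][:,2],[2,10,50,90,98]).round(4) if m.any() else 0)
m=(c.max(1)<70)&(fx<-.01)&(fx>-.04)&(fy<-.09)&(fy>-.125)&(P[:,2]>.25)&(P[:,2]<.36)
print("ptr",m.sum(),P[m].mean(0).round(4) if m.any() else 0)
E
python3 sash.py w5
python3 - <<'E'
from h import *
p,d=get_image("scene");np.savez("scene1.npz",p=p,d=d)
v,u=np.nonzero(d>0);P=atd(cam("scene"),np.c_[u,v],d[v,u]);c=p[v,u].astype(int)
fx=(P[:,:2]-F)@X; fy=(P[:,:2]-F)@np.array([.0737,.9973])
m=(abs(fx)<.02)&(abs(fy)<.1)&(P[:,2]>.4)&(P[:,2]<.56)&(c.min(1)>150);print("sash top",m.sum(),np.percentile(P[m][:,2],[50,90,98]).round(3))
m=(fx<-.012)&(fx>-.034)&(abs(fy)<.1)&(P[:,2]>.2)&(P[:,2]<.4)&(c.min(1)>90);print("lip",m.sum(),np.percentile(P[m][:,2],[2,50,98]).round(3) if m.any() else 0)
E
```

```text
15.05 [ 0.42310227 -0.01322783  0.34916172] [-0.01  0.07  2.48  3.24  0.57 -1.63] [ 0.29123434 -0.16399134 -0.49335575]
lip 6288 [0.3027 0.3042 0.3055 0.3079 0.3085]
ptr 317 [ 0.5586 -0.1401  0.3073]
sash top 699 [0.451 0.504 0.505]
lip 228 [0.298 0.304 0.309]
```

View pics/w5.png

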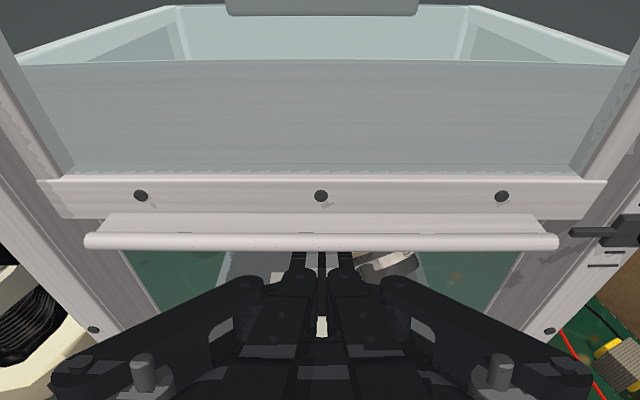

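send_rows:
  commands:
    - {"delta_pos": [0.003,0,-0.0013],"turn": [0,0,0]}
    - {"delta_pos": [0.003,0,-0.0013],"turn": [0,0,0]}
    - {"delta_pos": [0.003,0,-0.0013],"turn": [0,0,0]}
    - {"delta_pos": [0,0,0],"turn": [0,0,0]}

```text
time_s: 15.48
tool_pos: [0.4238, -0.0135, 0.3565]
orientation: [0.839, -0.03, 0.543, 0.02]
force: [-2.4, 0.5, -1.8]
width: -0.0001
finger_force: 1.2
```

```bash
cat > sash2.py <<'E'
from h import *
p,d=get_image("scene")
v,u=np.nonzero(d>0);P=atd(cam("scene"),np.c_[u,v],d[v,u]);c=p[v,u].astype(int)
fx=(P[:,:2]-F)@X; fy=(P[:,:2]-F)@np.array([.0737,.9973])
m=(abs(fx)<.02)&(abs(fy)<.1)&(P[:,2]>.4)&(P[:,2]<.56)&(c.min(1)>150);print("sash top",m.sum(),np.percentile(P[m][:,2],[90,98]).round(4))
m=(fx<-.012)&(fx>-.034)&(abs(fy)<.1)&(P[:,2]>.2)&(P[:,2]<.4)&(c.min(1)>90);print("lip",m.sum(),np.percentile(P[m][:,2],[2,50,98]).round(4) if m.any() else 0)
E
python3 sash.py w6; python3 sash2.py
```

```text
15.4833 [ 0.42375951 -0.01351387  0.35645501] [-0.01  0.05  2.47  3.25  0.53 -1.64] [-2.43723496  0.4787834  -1.80132815]
lip 6322 [0.3081 0.3096 0.3111 0.3134 0.3139]
ptr 284 [ 0.5588 -0.1396  0.3074]
sash top 727 [0.5092 0.5108]
lip 234 [0.3045 0.3099 0.3142]
```

send_rows:
  commands:
    - {"delta_pos": [-0.0091,0,0.0041],"turn": [0,0,0]}
    - {"delta_pos": [-0.0046,0,0.002],"turn": [0,0,0]}
    - {"delta_pos": [-0.0082,0,-0.0183],"turn": [0,0,0]}
    - {"delta_pos": [-0.0082,0,-0.0183],"turn": [0,0,0]}
    - {"delta_pos": [0,0,0],"turn": [0,0,0]}

```text
time_s: 16.0
tool_pos: [0.3808, -0.0106, 0.3399]
orientation: [0.84, -0.03, 0.542, 0.02]
force: [-0.4, -0.6, -0.8]
width: 0.0001
finger_force: 0.0
```

```bash
cat >> h.py <<'E'
def btgt(b,az,zc,tilt=.9,tl=.166):
    P=pose(az,tilt,True);tip=np.array([b[0]+.009*np.cos(az),b[1]+.009*np.sin(az),zc+.011*np.sin(tilt)])
    T=tip-tl*P[:,2];w=T-L3*P[:,2];print("TCP",T.round(3),ik(np.hypot(*w[:2])+L3*np.sin(tilt),T[2],tilt));return T,P
E
python3 sash2.py
python3 - <<'E'
from h import *
s=log();print(s["time_s"],s["tool_pos"],s["force"])
plan(*btgt((.507,.367),.273,.123))
btgt((.507,.367),.273,.003)
E
```

```text
sash top 729 [0.509  0.5104]
lip 220 [0.3054 0.3097 0.314 ]
16.05 [ 0.38247936 -0.01059743  0.34073095] [ 0.24792375 -0.9383463   0.05838985]
TCP [0.39  0.334 0.235] q2 0.43 q3 2.26 q5 -0.45 ok1 wrist 0.40 0.34
rows 10 delta [-0.007, -0.0346, 0.0085] turn [0.0295, -0.0246, -0.0179] tot [-0.103 -0.345  0.028] [ 0.295 -0.246 -0.179] t 16.05 q [-0.    0.03  2.56  3.25  0.6  -1.63]
TCP [0.39  0.334 0.115] q2 0.73 q3 2.26 q5 -0.74 ok1 wrist 0.40 0.22
```

send_rows:
  commands:
    - {"delta_pos": [-0.007,-0.0346,0.0085],"turn": [0.0295,-0.0246,-0.0179]}
    - {"delta_pos": [-0.007,-0.0346,0.0085],"turn": [0.0295,-0.0246,-0.0179]}
    - {"delta_pos": [-0.007,-0.0346,0.0085],"turn": [0.0295,-0.0246,-0.0179]}
    - {"delta_pos": [-0.007,-0.0346,0.0085],"turn": [0.0295,-0.0246,-0.0179]}
    - {"delta_pos": [-0.007,-0.0346,0.0085],"turn": [0.0295,-0.0246,-0.0179]}
  hand: 0.0854

```text
time_s: 16.47
tool_pos: [0.4073, 0.1639, 0.2895]
orientation: [0.87, 0.047, 0.49, -0.02]
force: [1.0, -0.3, 1.0]
width: 0.0607
finger_force: 0.0
```

send_rows:
  commands:
    - {"delta_pos": [-0.007,-0.0346,0.0085],"turn": [0.0295,-0.0246,-0.0179]}
    - {"delta_pos": [-0.007,-0.0346,0.0085],"turn": [0.0295,-0.0246,-0.0179]}
    - {"delta_pos": [-0.007,-0.0346,0.0085],"turn": [0.0295,-0.0246,-0.0179]}
    - {"delta_pos": [-0.007,-0.0346,0.0085],"turn": [0.0295,-0.0246,-0.0179]}
    - {"delta_pos": [-0.007,-0.0346,0.0085],"turn": [0.0295,-0.0246,-0.0179]}

```text
time_s: 16.88
tool_pos: [0.3929, 0.3367, 0.2349]
orientation: [0.892, 0.123, 0.431, -0.06]
force: [-0.1, -0.8, -0.9]
width: 0.0852
finger_force: 0.0
```

send_rows:
  commands:
    - {"delta_pos": [0,0,0],"turn": [0,0,0]}
    - {"delta_pos": [0,0,0],"turn": [0,0,0]}

```text
time_s: 17.05
tool_pos: [0.3929, 0.3363, 0.235]
orientation: [0.892, 0.123, 0.432, -0.06]
force: [0.8, -1.2, 0.4]
width: 0.0855
finger_force: 0.0
```

Run:
```python
from wl import *
C,p,d,P,c,u,s=look("w7");np.savez("w7.npz",p=p,d=d,**{k:s[k] for k in("tool_pos","orientation")})
print(s["time_s"],s["tool_pos"],s["q"].round(2),s["width"])
m=(np.hypot(P[:,0]-.507,P[:,1]-.367)<.07)&(((c[:,2]>c[:,1]+15)&(c[:,2]>c[:,0]+25))|(P[:,2]>.006))&(P[:,2]<.03)&(P[:,2]>-.01)&(c.max(1)>50)
I=np.zeros(p.shape[:2],np.uint8);I[u[m][:,1],u[m][:,0]]=1;I=cv2.morphologyEx(I,cv2.MORPH_OPEN,np.ones((3,3)))
n,l,st,ce=cv2.connectedComponentsWithStats(I);i=1+st[1:,4].argmax();v,uu=np.nonzero(l==i);Q=atd(C,np.c_[uu,v],d[v,uu])
print(st[i],ce[i],"rect",cv2.minAreaRect(Q[:,:2].astype(np.float32)),np.percentile(Q[:,2],[5,50,95]))
```

```text
17.05 [0.39287336 0.33627117 0.23498004] [ 0.84  0.43  2.26  4.06  0.56 -2.03] 0.08550598574303461
[ 286  293   69   44 2006] [322.6555334  314.62163509] rect ((0.5251851081848145, 0.37484458088874817), (0.03649333864450455, 0.056253351271152496), 17.235647201538086) [0.00278724 0.00460839 0.0168486 ]
```

View pics/w7.png

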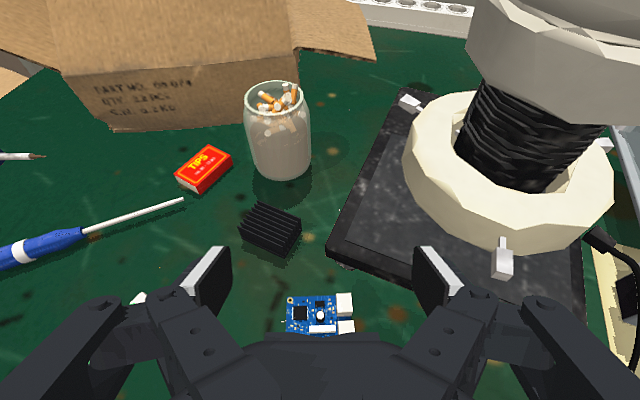

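Run:
```python
from h import *
plan(*btgt((.507,.3685),.285,.005),5)
```

```text
TCP [0.391 0.334 0.117] q2 0.72 q3 2.26 q5 -0.74 ok1 wrist 0.40 0.22
rows 5 delta [-0.0188, -0.0, 0.0144] turn [0.002, -0.0003, -0.0014] tot [-0.094 -0.     0.072] [ 0.01  -0.002 -0.007] t 17.1 q [ 0.84  0.43  2.26  4.06  0.56 -2.03]
```

send_rows:
  commands:
    - {"delta_pos": [-0.0188,0,0.0144],"turn": [0.002,0,-0.0014]}
    - {"delta_pos": [-0.0188,0,0.0144],"turn": [0.002,0,-0.0014]}
    - {"delta_pos": [-0.0188,0,0.0144],"turn": [0.002,0,-0.0014]}
    - {"delta_pos": [-0.0188,0,0.0144],"turn": [0.002,0,-0.0014]}
    - {"delta_pos": [-0.0188,0,0.0144],"turn": [0.002,0,-0.0014]}

```text
time_s: 17.52
tool_pos: [0.3914, 0.3326, 0.1166]
orientation: [0.891, 0.127, 0.432, -0.062]
force: [0.4, -0.0, -0.5]
width: 0.0855
finger_force: 0.0
```

send_rows:
  commands:
    - {"delta_pos": [0,0,0],"turn": [0,0,0]}
    - {"delta_pos": [0,0,0],"turn": [0,0,0]}

```text
time_s: 17.68
tool_pos: [0.3909, 0.3324, 0.1165]
orientation: [0.892, 0.127, 0.43, -0.061]
force: [0.5, 1.5, 0.0]
width: 0.0855
finger_force: 0.0
```

Run:
```python
from h import *
s=log();print(s["tool_pos"],s["force"])
plan(*btgt((.507,.3685),.285,.005),1)
```

```text
[0.39094309 0.33240928 0.11653316] [0.5017033  1.49497823 0.0037183 ]
TCP [0.391 0.334 0.117] q2 0.72 q3 2.26 q5 -0.74 ok1 wrist 0.40 0.22
rows 1 delta [0.0005, -0.002, 0.0002] turn [0.0025, 0.0007, -0.0003] tot [ 0.001 -0.002  0.   ] [ 0.002  0.001 -0.   ] t 17.68 q [ 0.84  0.72  2.26  3.78  0.77 -1.69]
```

Close the fingers (with the 2 mm lateral correction).

send_rows:
  commands:
    - {"delta_pos": [0,-0.002,0],"turn": [0,0,0]}
    - {"delta_pos": [0,0,0],"turn": [0,0,0]}
    - {"delta_pos": [0,0,0],"turn": [0,0,0]}
    - {"delta_pos": [0,0,0],"turn": [0,0,0]}
    - {"delta_pos": [0,0,0],"turn": [0,0,0]}
  hand: 0.045
  grip_force: 30

```text
time_s: 18.1
tool_pos: [0.3905, 0.3358, 0.1191]
orientation: [0.89, 0.127, 0.433, -0.063]
force: [-3.8, -1.3, 6.3]
width: 0.053
finger_force: 30.1
```

send_rows:
  commands:
    - {"delta_pos": [0,0,0],"turn": [0,0,0]}
    - {"delta_pos": [0,0,0],"turn": [0,0,0]}

```text
time_s: 18.27
tool_pos: [0.3905, 0.3358, 0.119]
orientation: [0.89, 0.127, 0.433, -0.063]
force: [-3.3, -1.2, 6.7]
width: 0.0531
finger_force: 30.2
```

send_rows:
  commands:
    - {"delta_pos": [0.0098,0,-0.0078],"turn": [0,0,0]}
    - {"delta_pos": [0.0196,0,-0.0155],"turn": [0,0,0]}
    - {"delta_pos": [0.0196,0,-0.0155],"turn": [0,0,0]}
    - {"delta_pos": [0.0196,0,-0.0155],"turn": [0,0,0]}
    - {"delta_pos": [0.0196,0,-0.0155],"turn": [0,0,0]}

```text
time_s: 18.68
tool_pos: [0.39, 0.3354, 0.2318]
orientation: [0.891, 0.127, 0.431, -0.063]
force: [0.2, -0.8, -1.3]
width: 0.0531
finger_force: 31.5
```

send_rows:
  commands:
    - {"delta_pos": [0.0098,0,-0.0078],"turn": [0,0,0]}
    - {"delta_pos": [0,0,0],"turn": [0,0,0]}

```text
time_s: 18.85
tool_pos: [0.3907, 0.3361, 0.2464]
orientation: [0.89, 0.127, 0.434, -0.064]
force: [0.4, -0.0, -0.0]
width: 0.0531
finger_force: 31.5
```

Run:
```python
from wl import *
C,p,d,P,c,u,s=look("w8");np.savez("w8.npz",p=p,d=d,**{k:s[k] for k in("tool_pos","orientation")})
print(s["time_s"],s["tool_pos"],s["q"].round(2),s["width"],s["finger_force"])
T=s["tool_pos"]
m=((c[:,2]>c[:,1]+15)&(c[:,2]>c[:,0]+25))&(abs(P[:,2]-(T[2]-.119))<.04)&(np.hypot(P[:,0]-T[0]-.116,P[:,1]-T[1]-.033)<.07)
Q=P[m];print(m.sum(),cv2.minAreaRect(Q[:,:2].astype(np.float32)));print(np.percentile(Q[:,2]-T[2]+.119,[5,50,95]).round(4))
A=np.c_[Q[:,:2]-Q[:,:2].mean(0),np.ones(len(Q))]
w=np.ones(len(Q),bool)
for _ in range(5):
    k=np.linalg.lstsq(A[w],Q[w,2],rcond=None)[0];r=Q[:,2]-A@k;w=abs(r)<.0015
print("slope",k.round(3),w.sum())
az=-.0737;tile=F+X*.086
for z,fx in ((.30,-.2),(.235,-.1),(.235,0),(.179,0)):
    Pm=pose(az,.9,True);b=tile+X*(fx);T2=np.r_[b-.121*X,z];ww=T2-L3*Pm[:,2];print(T2.round(3),ik(np.hypot(*ww[:2])+L3*np.sin(.9),z,.9))
plan(np.r_[tile+X*(-.16-.121),.26],pose(az,.9,True),12)
```

```text
18.85 [0.39074499 0.33605785 0.24642343] [ 0.84  0.4   2.26  4.07  0.55 -2.05] 0.05311932297691081 31.522320909789414
5441 ((0.5122504830360413, 0.3711739778518677), (0.06311112642288208, 0.05498940497636795), 17.02920913696289)
[0.003  0.0041 0.0051]
slope [0.005 0.002 0.131] 5294
[ 0.354 -0.009  0.3  ] q2 0.04 q3 2.57 q5 -0.37 ok1 wrist 0.22 0.41
[ 0.453 -0.016  0.235] q2 0.37 q3 2.42 q5 -0.54 ok1 wrist 0.32 0.34
[ 0.553 -0.023  0.235] q2 0.45 q3 2.22 q5 -0.42 ok1 wrist 0.42 0.34
[ 0.553 -0.023  0.179] q2 0.58 q3 2.22 q5 -0.56 ok1 wrist 0.42 0.28
rows 12 delta [-0.001, 0.0289, -0.0034] turn [-0.0236, -0.0004, 0.0183] tot [-0.045  0.334 -0.084] [-0.283 -0.005  0.219] t 18.9 q [ 0.84  0.41  2.26  4.07  0.55 -2.05]
```

View pics/w8.png

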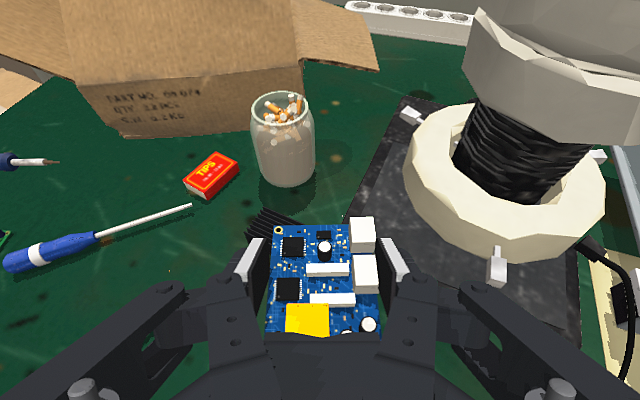

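Run:
```python
from h import *
tile=F+X*.086
plan(np.r_[tile+X*(-.19-.1205),.27],pose(-.0737,.9,True),12)
```

```text
rows 12 delta [-0.0018, 0.0284, -0.0058] turn [-0.0236, -0.0004, 0.0183] tot [-0.055  0.324 -0.112] [-0.283 -0.005  0.219] t 18.9 q [ 0.84  0.41  2.26  4.07  0.55 -2.05]
```

send_rows:
  commands:
    - {"delta_pos": [-0.0018,0.0284,-0.0058],"turn": [-0.0236,-0.0004,0.0183]}
    - {"delta_pos": [-0.0018,0.0284,-0.0058],"turn": [-0.0236,-0.0004,0.0183]}
    - {"delta_pos": [-0.0018,0.0284,-0.0058],"turn": [-0.0236,-0.0004,0.0183]}
    - {"delta_pos": [-0.0018,0.0284,-0.0058],"turn": [-0.0236,-0.0004,0.0183]}

```text
time_s: 19.23
tool_pos: [0.3946, 0.2186, 0.2504]
orientation: [0.898, 0.074, 0.433, -0.035]
force: [0.3, 0.4, -0.4]
width: 0.0531
finger_force: 31.6
```

send_rows:
  commands:
    - {"delta_pos": [-0.0018,0.0284,-0.0058],"turn": [-0.0236,-0.0004,0.0183]}
    - {"delta_pos": [-0.0018,0.0284,-0.0058],"turn": [-0.0236,-0.0004,0.0183]}
    - {"delta_pos": [-0.0018,0.0284,-0.0058],"turn": [-0.0236,-0.0004,0.0183]}
    - {"delta_pos": [-0.0018,0.0284,-0.0058],"turn": [-0.0236,-0.0004,0.0183]}

```text
time_s: 19.57
tool_pos: [0.3856, 0.1031, 0.2594]
orientation: [0.901, 0.021, 0.433, -0.009]
force: [0.5, -0.5, -0.6]
width: 0.0531
finger_force: 31.6
```

send_rows:
  commands:
    - {"delta_pos": [-0.0018,0.0284,-0.0058],"turn": [-0.0236,-0.0004,0.0183]}
    - {"delta_pos": [-0.0018,0.0284,-0.0058],"turn": [-0.0236,-0.0004,0.0183]}
    - {"delta_pos": [-0.0018,0.0284,-0.0058],"turn": [-0.0236,-0.0004,0.0183]}
    - {"delta_pos": [-0.0018,0.0284,-0.0058],"turn": [-0.0236,-0.0004,0.0183]}
    - {"delta_pos": [0,0,0],"turn": [0,0,0]}

```text
time_s: 19.98
tool_pos: [0.3619, -0.0126, 0.2686]
orientation: [0.901, -0.036, 0.432, 0.019]
force: [-0.9, 0.0, -0.4]
width: 0.0528
finger_force: 31.6
```

send_rows:
  commands:
    - {"delta_pos": [0,0,0],"turn": [0,0,0]}

```text
time_s: 20.07
tool_pos: [0.3631, -0.0107, 0.2687]
orientation: [0.901, -0.034, 0.433, 0.018]
force: [1.2, 0.3, -0.4]
width: 0.0527
finger_force: 31.6
```

Run:
```python
from wl import *
C,p,d,P,c,u,s=look("w9")
print(s["time_s"],s["tool_pos"],s["q"].round(2),s["width"],s["finger_force"])
fx=(P[:,:2]-F)@X; fy=(P[:,:2]-F)@np.array([.0737,.9973])
m=(c.min(1)>140)&(abs(P[:,2]-.059)<.004)&(fx>0)&(fx<.17)&(abs(fy)<.1)
if m.sum()>50:print("tile",m.sum(),cv2.minAreaRect(P[m][:,:2].astype(np.float32)),np.percentile(fx[m],[1,99]),np.percentile(fy[m],[1,99]))
tile=F+X*.086;print(tile)
for a,z in((-.1,.235),(-.02,.235),(0,.235),(0,.181)):plan(np.r_[tile+X*(a-.1205),z],pose(-.0737,.9,True))
```

```text
20.0667 [ 0.36310271 -0.01065267  0.26873529] [-0.01  0.17  2.58  3.26  0.51 -1.63] 0.05266753353622848 31.58379278378561
tile 9932 ((0.6745927929878235, -0.03240957111120224), (0.14004895091056824, 0.12740327417850494), 85.56843566894531) [0.02427923 0.14703957] [-0.06828532  0.06833793]
[ 0.6737678 -0.0323382]
rows 3 delta [0.01, -0.0002, 0.0306] turn [0.0013, 0.0013, 0.0005] tot [ 0.03  -0.001  0.092] [0.004 0.004 0.002] t 20.12 q [-0.    0.17  2.58  3.26  0.51 -1.63]
rows 5 delta [0.016, -0.0001, 0.0309] turn [0.0008, 0.0008, 0.0003] tot [ 0.08  -0.001  0.154] [0.004 0.004 0.002] t 20.12 q [-0.    0.17  2.58  3.26  0.51 -1.63]
rows 5 delta [0.0185, -0.0001, 0.034] turn [0.0008, 0.0008, 0.0003] tot [ 0.093 -0.001  0.17 ] [0.004 0.004 0.002] t 20.12 q [-0.    0.17  2.58  3.26  0.51 -1.63]
rows 6 delta [0.0084, -0.0001, 0.034] turn [0.0006, 0.0006, 0.0003] tot [ 0.05  -0.001  0.204] [0.004 0.004 0.002] t 20.12 q [-0.    0.17  2.58  3.26  0.51 -1.63]
```

send_rows:
  commands:
    - {"delta_pos": [0.0015,0,0.0276],"turn": [0,0.001,0]}
    - {"delta_pos": [0.0015,0,0.0276],"turn": [0,0.001,0]}
    - {"delta_pos": [0.0015,0,0.0276],"turn": [0,0.001,0]}
    - {"delta_pos": [0.0015,0,0.0276],"turn": [0,0.001,0]}

```text
time_s: 20.45
tool_pos: [0.4549, -0.0145, 0.2037]
orientation: [0.9, -0.031, 0.435, 0.017]
force: [-0.2, 0.1, -0.4]
width: 0.0528
finger_force: 31.6
```

send_rows:
  commands:
    - {"delta_pos": [0.0124,0,0.0157],"turn": [0,0,0]}
    - {"delta_pos": [0.0124,0,0.0157],"turn": [0,0,0]}
    - {"delta_pos": [0.0124,0,0.0157],"turn": [0,0,0]}
    - {"delta_pos": [0.0124,0,0.0157],"turn": [0,0,0]}
    - {"delta_pos": [0.0124,0,0.0157],"turn": [0,0,0]}

```text
time_s: 20.87
tool_pos: [0.5545, -0.0213, 0.2041]
orientation: [0.9, -0.031, 0.435, 0.017]
force: [0.7, -0.7, -0.4]
width: 0.053
finger_force: 31.8
```

send_rows:
  commands:
    - {"delta_pos": [0,0,0],"turn": [0,0,0]}
    - {"delta_pos": [0,0,0],"turn": [0,0,0]}

```text
time_s: 21.03
tool_pos: [0.5542, -0.0216, 0.2044]
orientation: [0.9, -0.031, 0.435, 0.017]
force: [-0.6, 0.1, -0.8]
width: 0.0525
finger_force: 31.8
```

```bash
python3 - <<'E'
from wl import *
s=log();print(s["tool_pos"],s["force"])
plan(np.r_[np.array([.6742,-.0324])-X*.1205,.182],pose(-.0737,.9,True),3)
E
python3 sash2.py
```

```text
[ 0.55417562 -0.02162323  0.20436317] [-0.57267279  0.05996983 -0.81127837]
rows 3 delta [-0.0058, 0.0006, 0.0046] turn [0.0, -0.0003, 0.0015] tot [-0.018  0.002  0.014] [ 0.    -0.001  0.005] t 21.03 q [-0.03  0.52  2.22  3.21  0.5  -1.61]
sash top 744 [0.509  0.5106]
lip 247 [0.2185 0.3092 0.3144]
```

send_rows:
  commands:
    - {"delta_pos": [-0.0058,0.0006,0.0046],"turn": [0,0,0.001]}
    - {"delta_pos": [-0.0058,0.0006,0.0046],"turn": [0,0,0.001]}
    - {"delta_pos": [-0.0058,0.0006,0.0046],"turn": [0,0,0.001]}
    - {"delta_pos": [0,0,0],"turn": [0,0,0]}

```text
time_s: 21.42
tool_pos: [0.5522, -0.0253, 0.1806]
orientation: [0.9, -0.034, 0.433, 0.017]
force: [0.3, -1.4, -0.5]
width: 0.0529
finger_force: 31.8
```

send_rows:
  commands:
    - {"delta_pos": [-0.0012,0,0.001],"turn": [0,0,0]}
    - {"delta_pos": [0,0,0],"turn": [0,0,0]}

```text
time_s: 21.58
tool_pos: [0.5531, -0.0254, 0.1806]
orientation: [0.9, -0.034, 0.435, 0.017]
force: [-0.0, -0.2, -0.5]
width: 0.0528
finger_force: 31.8
```

send_rows:
  commands:
    - {"delta_pos": [-0.0012,0,0.001],"turn": [0,0,0]}
    - {"delta_pos": [0,0,0],"turn": [0,0,0]}

```text
time_s: 21.75
tool_pos: [0.5534, -0.0254, 0.1795]
orientation: [0.9, -0.034, 0.435, 0.017]
force: [0.3, -0.0, -0.3]
width: 0.0529
finger_force: 31.8
```

send_rows:
  commands:
    - {"delta_pos": [-0.0012,0,0.001],"turn": [0,0,0]}
    - {"delta_pos": [0,0,0],"turn": [0,0,0]}

```text
time_s: 21.92
tool_pos: [0.5536, -0.0254, 0.1784]
orientation: [0.899, -0.034, 0.436, 0.017]
force: [-1.1, -0.7, 3.7]
width: 0.0529
finger_force: 32.5
```

send_rows:
  commands:
    - {"delta_pos": [-0.0008,0,0.0006],"turn": [0,0,0]}
    - {"delta_pos": [0,0,0],"turn": [0,0,0]}

```text
time_s: 22.08
tool_pos: [0.5535, -0.0254, 0.178]
orientation: [0.899, -0.034, 0.437, 0.017]
force: [-7.7, -0.3, 12.7]
width: 0.0526
finger_force: 33.8
```

send_rows:
  commands:
    - {"delta_pos": [0.0006,0,-0.0005],"turn": [0,0,0]}
    - {"delta_pos": [0,0,0],"turn": [0,0,0]}
    - {"delta_pos": [0,0,0],"turn": [0,0,0]}
    - {"delta_pos": [0,0,0],"turn": [0,0,0]}
    - {"delta_pos": [0,0,0],"turn": [0,0,0]}
  hand: 0.08

```text
time_s: 22.5
tool_pos: [0.5533, -0.0253, 0.1776]
orientation: [0.9, -0.034, 0.435, 0.017]
force: [-0.1, 0.6, 0.2]
width: 0.08
finger_force: 0.0
```

send_rows:
  commands:
    - {"delta_pos": [0.0078,0,-0.0062],"turn": [0,0,0]}
    - {"delta_pos": [0.0118,0,-0.0093],"turn": [0,0,0]}
    - {"delta_pos": [-0.0124,0,-0.0157],"turn": [0,0,0]}
    - {"delta_pos": [-0.0124,0,-0.0157],"turn": [0,0,0]}
    - {"delta_pos": [-0.0124,0,-0.0157],"turn": [0,0,0]}

```text
time_s: 22.92
tool_pos: [0.4931, -0.0207, 0.2038]
orientation: [0.899, -0.034, 0.436, 0.017]
force: [-0.3, 0.4, -0.4]
width: 0.0796
finger_force: 0.0
```

send_rows:
  commands:
    - {"delta_pos": [-0.0124,0,-0.0157],"turn": [0,0,0]}
    - {"delta_pos": [-0.0124,0,-0.0157],"turn": [0,0,0]}
    - {"delta_pos": [-0.0124,0,-0.0157],"turn": [0,0,0]}
    - {"delta_pos": [-0.0124,0,-0.0157],"turn": [0,0,0]}
    - {"delta_pos": [0,0,0],"turn": [0,0,0]}

```text
time_s: 23.33
tool_pos: [0.41, -0.0145, 0.2027]
orientation: [0.901, -0.034, 0.433, 0.017]
force: [-0.4, -0.1, -0.4]
width: 0.0801
finger_force: 0.0
```

send_rows:
  commands:
    - {"delta_pos": [0.0,0,-0.02],"turn": [0,0,0]}
    - {"delta_pos": [0,0,0],"turn": [0,0,0]}
    - {"delta_pos": [0,0,0],"turn": [0,0,0]}

```text
time_s: 23.58
tool_pos: [0.3985, -0.0135, 0.2161]
orientation: [0.899, -0.034, 0.436, 0.017]
force: [-0.2, 0.3, 0.2]
width: 0.0801
finger_force: 0.0
```

```bash
python3 - <<'E'
from wl import *
C,p,d,P,c,u,s=look("w10")
print(s["time_s"],s["tool_pos"],s["force"],s["width"])
m=((c[:,2]>c[:,1]+15)&(c[:,2]>c[:,0]+25))&(np.hypot(P[:,0]-.674,P[:,1]+.0324)<.06)&(P[:,2]>.055)&(P[:,2]<.085)
Q=P[m];print(m.sum(),cv2.minAreaRect(Q[:,:2].astype(np.float32)),np.percentile(Q[:,2],[5,50,95]).round(4))
# button & cap state
p,d=get_image("top");v,uu=np.nonzero(d>0);P=atd(cam("top"),np.c_[uu,v],d[v,uu]);c=p[v,uu].astype(int)
m=(np.hypot(P[:,0]-.431,P[:,1]+.384)<.09)&(P[:,2]<.03)&(c[:,1]>c[:,0]+40)&(c[:,1]>c[:,2]+20)
f=np.load("top0.npz");P0=atd(cam("top"),np.c_[uu,v],f["d"][v,uu]);a=np.abs(f["p"][200:270,415:465].astype(int)-p[200:270,415:465]).mean();print("large board img diff",a)
E
python3 sash2.py
```

```text
23.5833 [ 0.39854574 -0.01348685  0.21608065] [-0.21031184  0.29318004  0.1999873 ] 0.08012977236863797
1477 ((0.6722003817558289, -0.035859301686286926), (0.054554663598537445, 0.07536377012729645), 86.6124267578125) [0.0622 0.0631 0.0642]
large board img diff 12.856
sash top 729 [0.5089 0.5103]
lip 222 [0.3059 0.3096 0.3145]
```

View pics/w10.png

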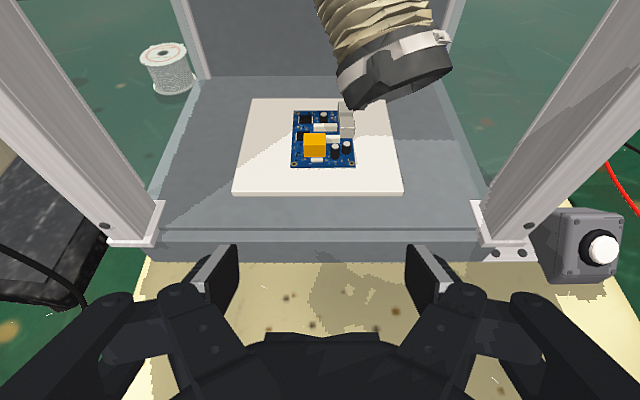

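Board lies flat on the tile's middle (about (325,140)), sash unmoved, gripper clear of everything.

```bash
python3 -c "
from bench import *
print(sign_off())"
```

```text
the job is handed in; nothing more can be done
None
```

I handed the job in at about 24 s of the 72 s allowed. The cap is turned hard onto its stop and the button is pressed to its end. The sash lip is about 2 mm from the pointer, and the smaller board is flat on the tile about 4 mm off centre. The arm never went near the larger board. The hand-in call gave no verdict.

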